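Pack the pucks and hold the split case shut on its dowels

ROBOT

A 7-joint arm with a two-finger parallel gripper is mounted at the origin on a cart in front of the work surface, level with it; the furniture and walls round the work are solid. World frame = base frame: x ahead of the robot, y to its left, z up, the work surface at z = 0. Lengths are in mm, angles in rad, forces in N, time in s.
With the tool pointing down it reaches from about 425 to 825 mm from the base axis. Payload 3.6 kg.
Tool frame: the origin (TCP) lies on the centre line of the jaws, within the pads' length; the fingertips stand 25 mm ahead of it and the grasp point (between the pads) lies 6 mm ahead of it; z points along the fingers, y is the line along which they close (so a half turn about z gives the same grasp; the last joint's range is limited). The gripper opens to 85 mm and grips with 20 to 120 N. Pads are 22 mm wide; open, the fingers measure 114 mm over their backs; the gripper's body (76 mm by 85 mm) begins 54 mm behind the grasp point. The pads swing forward as they close: fully open they stand 13 mm farther back than shut.
Start: joints at [1.294, 0.615, -0.013, 1.423, 0.008, 1.103, -0.04], TCP at [160.7, -629.791, 219.397] pointing down, gripper open.
Joint ranges: [-3.12, 3.12], [-0.3, 2.06], [-1.34, 1.32], [0.26, 2.42], [-1.36, 4.5], [0.01, 1.98], [-2.84, 2.84]. Speed limits (rad/s): [2.79, 2.79, 3.14, 3.14, 3.14, 3.14, 3.14].

INTERFACE

Orientations are given as a rotation vector (axis times angle).
In Python, from cell import env gives the robot as it stands.
- The arm moves only by the tool jog_arm, never from a script. Its argument "plan" is a list of rows, each an object of numbers: "rx", "ry", "rz": the turn, a rotation vector about the tool's x, y, z in degrees; "dx", "dy", "dz": the shift along the tool's x, y, z in m; "gripper": the opening, from -1 (shut) to 1 (fully open), so that 0 is half open. A call has 1 to 12 rows; each row shifts and turns the commanded pose from where the row before left it, along the tool's axes as they then stand; what a row does not reach is not made up. A row lasts 1/10 s, in which the tool goes at most 50 mm and 8.59 degrees, less where a joint would pass 70% of its speed; a pose out of reach is approached as far as the arm can. A call with a gripper value outside its range is refused whole. The fingers move at their own pace and stop on an object; the grip force is fixed at half the most. Time passes only in rows, so rows that do not move let the fingers close. It gives the time, the measured TCP pose, the force, the opening and the grip force at its end, in the units of the state.
- env.state(): the state, without advancing time (a new reading comes with each control period).
- env.camera(name): name is "scene" or "top" or "wrist"; returns the picture (400x640x3 uint8, red, green, blue); there is no depth.
- env.get_calibration(name): a dict with "mtx" (3x3 intrinsics, pixels), "rvec" (rotation vector, rad) and "tvec" (3), from world to camera coordinates, as OpenCV has them. Camera axes: x right, y down, z forward; pixel columns grow to the right and rows downward; lengths in mm; the calibration is good to about 2 mm. A picture is of the moment at which its call begins: read the wrist's pose just before it. get_calibration takes no time and is no camera call; for the wrist camera it gives the pose at the moment of the call.
- env.finish_job(): hands the job in; it is judged then, once.
The state is a dict: "clock": time; "joint_pos": joint angles; "dq": joint speeds; "joint_torque": joint torques, N m; "ee_pos": TCP position; "tool_rot": TCP orientation; "wrist_force": force on the tool from outside, world axes, zero at the start; "wrist_torque": the same for the moment, N m; "width": opening from 0.0 (shut) to 1.0 (fully open); "gripper_force": force on a finger pad.
Only numpy, scipy, OpenCV 4.12 (cv2) and the standard library are available. Lean on these libraries where they do the work, as an engineer would, in place of code of your own. Each camera call takes 0.05 s, during which the arm holds its last target. There are 200 camera calls.

TASK

Tip the three resin pucks out of the carrying tray into the pocket of the lower case half without touching the pucks with the fingers, and set the empty tray back down flat on the desk, clear of both case halves. Then lift the upper case half by its grip block, lower it over the two dowels and press it down against the springs until the halves meet all round, and finish while still holding it fully shut: do not let go, or the springs push it open. Leave the side cutter and the small screwdriver where they lie.

Things in the scene. Friction and masses are not known exactly. Their poses are not given: they have to be found in the camera images.
- base: lower case half, aluminium, fixed, 100 (x) x 150 (y) x 64 mm high; lugs 6 mm high make it 180 mm long in y. Origin: centre of underside. Open pocket in its middle 84 (x) x 90 (y) mm, floor 8 mm above the origin, rim 64 mm. Two upright steel dowels at x 0, y +60 and -60 mm, 10 mm thick, reach 24 mm above the rim; their top 8 mm taper to 4 mm thick. Spring plungers beside them: see base_face.
- base_face (a point): centre of the lower half's rim face, where the halves meet, 64 mm above the base origin; axes as base. Four brass spring plungers, 8 mm thick, at x +-32, y +-60 mm stand 5 mm above this face; together they push up with 7 N at first and 12 N when flush, so an upper half that is not pressed stays 5 mm open.
- cover: upper case half, loose, 0.26 to 0.44 kg: aluminium plate 100 (x) x 150 (y) x 14 mm lying on its underside. Origin: centre of underside. Two 13 mm through holes at x 0, y +60 and -60 mm fit the dowels, either way round. On top in the middle a dark grip block 28 (x) x 50 (y) mm, from 14 to 49 mm above the origin. Shut when its origin meets base_face.
- tray: slippery steel tray, 155 x 46 mm, 0.11 to 0.19 kg; pucks slide at 17 to 25 deg of tilt. Origin on its underside. Chute along x, 38 mm wide inside, floor 4 mm, walls 26 mm high, open mouth (no lip) at x -85 mm, closed by a wall at x +28. Behind it a dark upright fin, 34 (x) x 14 (y) mm, centred at x +50, y 0, top 56 mm up: grip it across y. A 0.2 m high equipment case stands close behind the tray.
- puck_1: tan resin puck, 30 mm across, 18 mm high, in the tray at the wall end; origin at the centre of its underside.
- puck_2: the same, in the middle of the tray.
- puck_3: the same, nearest the tray's mouth.
- cutter: bystander: red-handled side cutter, 52 x 96 x 13 mm, lying on the desk near the front edge; origin at the centre of its underside.
- driver: bystander: small blue screwdriver, 17 x 170 x 17 mm, lying on the desk behind the upper case half; origin at the centre of its underside.
Mind the look-alikes: they are no part of the job. Leave any green or pink look-alike of the puck_3 alone.

How it is judged:
By the outcome, as a careful person would: the job done as asked, in the order asked, and still so for the second after the job is handed in, while the arm keeps its last pose, push and grip.
It also fails if it takes over 72 s, if anything falls off the work surface, if the arm or the gripper's body presses on something with over 40 N, if the wrist force passes 120 N, or if a joint passes its speed limit or range.

## Working session

There is one attempt and no reset: what is moved stays moved. The work goes in short steps, Python scripts to look and compute and a tool call to move; the robot and the scene stay as the last step left them, time stands still between calls to the robot, and variables do not carry over. Pictures are saved under pics/ and viewed, at most 10 in all, crops included, and the job is handed in when it is done.

Besides the shell and the picture viewer there is one more tool, called in YAML: its name, and indented under it one key for each argument. jog_arm: Moves the arm, as the interface text tells. Its arguments: {"type":"object","properties":{"plan":{"type":"array","items":{"type":"object","properties":{"rx":{"type":"number"},"ry":{"type":"number"},"rz":{"type":"number"},"dx":{"type":"number"},"dy":{"type":"number"},"dz":{"type":"number"},"gripper":{"type":"number"}}}}},"required":["plan"]}

```bash
ls; mkdir -p pics; python3 - <<'E'
from cell import env
import cv2,numpy as np
s=env.state();print(s['clock'],s['ee_pos'],s['tool_rot'],s['width'])
a=env.camera('scene');b=env.camera('top')
cv2.imwrite('pics/scene0.png',a[:,:,::-1]);cv2.imwrite('pics/top0.png',b[:,:,::-1])
for n in('scene','top','wrist'):
  c=env.get_calibration(n);R=cv2.Rodrigues(np.array(c['rvec'],float))[0];print(n,np.round(c['mtx'],1).tolist(),(-R.T@np.array(c['tvec']).ravel()).round(),R.round(2).tolist())
E
```

```text
pics
0.0 [ 160.51168122 -629.04103796  218.25391356] [-3.11459756e+00 -3.91141872e-01  5.36617595e-04] 0.9958145690802064
scene [[362.1, 0.0, 317.5], [0.0, 362.1, 202.1], [0.0, 0.0, 1.0]] [-180.  562.  484.] [[-0.6, -0.8, 0.02], [-0.36, 0.25, -0.9], [0.71, -0.54, -0.44]]
top [[369.6, 0.0, 316.9], [0.0, 369.6, 204.3], [0.0, 0.0, 1.0]] [363.  47. 906.] [[0.02, -1.0, 0.0], [-0.98, -0.02, -0.17], [0.17, 0.0, -0.98]]
wrist [[350.5, 0.0, 320.8], [0.0, 350.5, 202.4], [0.0, 0.0, 1.0]] [ 236. -610.  373.] [[0.25, -0.97, -0.0], [-0.92, -0.24, 0.3], [-0.29, -0.07, -0.95]]
```

View pics/scene0.png

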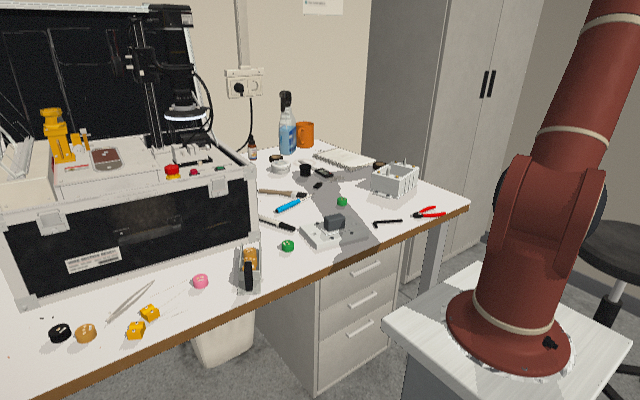

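View pics/top0.png

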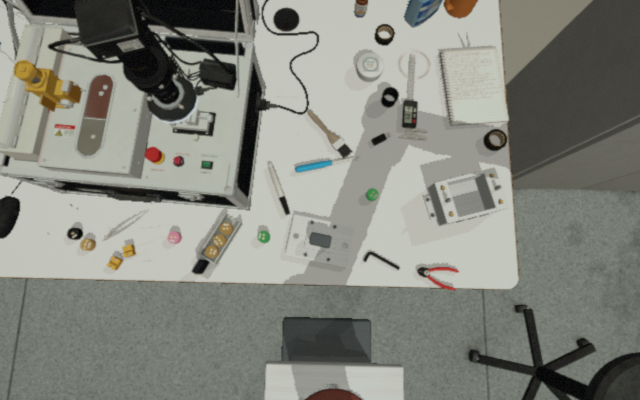

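Top view: tray at about (217,243), with its dark fin at (202,267) and the mouth at upper right (235,215). The cover is at (319,240) with its grip block at (320,240), and the base is at (463,195). The cutter is at (438,275) and the driver (blue) at (313,164). For pucks, the three tan ones in the tray at (210-225, 230-257) fit. Loose round look-alikes are green at (264,236) and (372,195), pink at (174,236), and tan at (88,244) and black at (74,233), all outside the tray. I'll confirm in enlarged crops.

```bash
python3 - <<'E'
import cv2,numpy as np
b=cv2.imread('pics/top0.png');a=cv2.imread('pics/scene0.png')
c1=cv2.resize(b[195:285,180:280],None,fx=4,fy=4,interpolation=cv2.INTER_CUBIC)
c2=cv2.resize(b[195:285,270:370],None,fx=4,fy=4,interpolation=cv2.INTER_CUBIC)
cv2.imwrite('pics/c1.png',np.hstack([c1,c2]))
c3=cv2.resize(b[155:235,415:515],None,fx=4,fy=4,interpolation=cv2.INTER_CUBIC)
c4=cv2.resize(a[155:235,340:440],None,fx=4,fy=4,interpolation=cv2.INTER_CUBIC)
c5=cv2.resize(a[230:310,210:310],None,fx=4,fy=4,interpolation=cv2.INTER_CUBIC)[:270]
c6=cv2.resize(a[200:280,285:385],None,fx=4,fy=4,interpolation=cv2.INTER_CUBIC)[:270]
cv2.imwrite('pics/c2.png',np.vstack([np.hstack([c3,c4]),np.hstack([c5,c6])]))
E
```

```text
(no output)
```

View pics/c1.png

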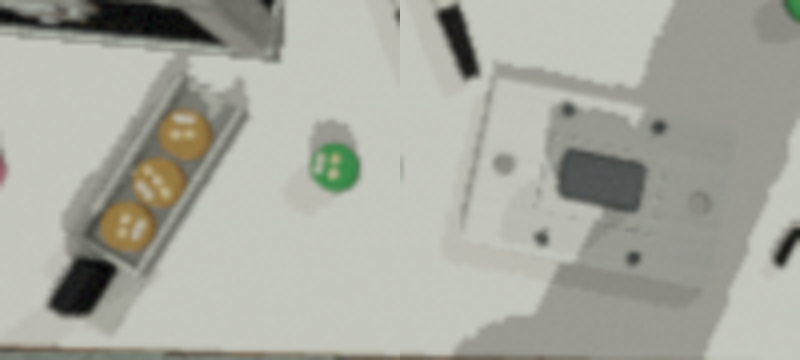

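View pics/c2.png

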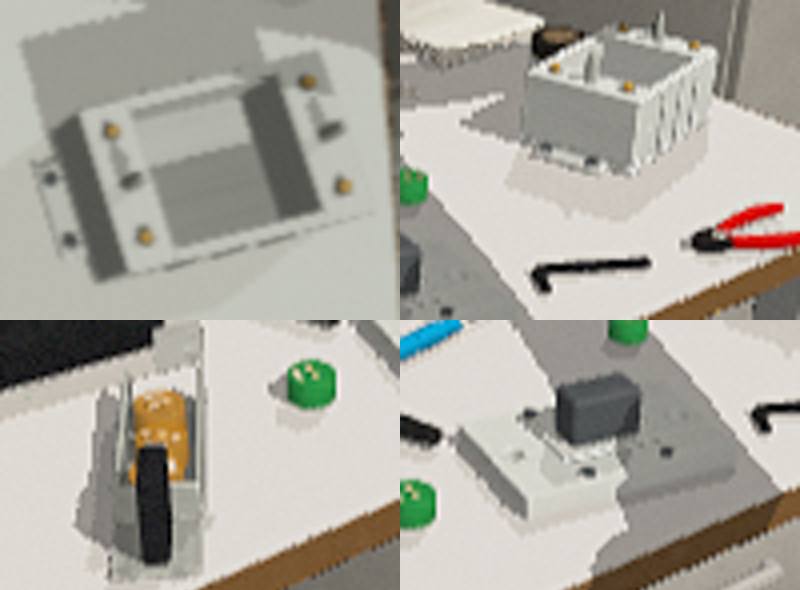

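Crops confirm it. The tray holds three tan pucks at top-view pixels (226,228), (220,240) and (212,252), with the mouth to the upper right and the fin at lower left. The green one (264,236) stands loose outside. The cover's holes are at (296,236) and (344,245). The base's brass plungers are at (443,188), (451,214), (492,175) and (501,201).

```bash
cat > h.py <<'E'
from cell import env
import cv2,numpy as np
from scipy.spatial.transform import Rotation as Ro
def cal(n):
    c=env.get_calibration(n);R=cv2.Rodrigues(np.array(c['rvec'],float))[0];t=np.array(c['tvec'],float).ravel()
    return np.array(c['mtx'],float),R,t
def plane(C,uv,z):
    K,R,t=C;uv=np.atleast_2d(np.array(uv,float));o=-R.T@t
    d=(R.T@np.linalg.inv(K)@np.c_[uv,np.ones(len(uv))].T).T
    return o+d*((z-o[2])/d[:,2])[:,None]
def tri(C1,uv1,C2,uv2):
    P=[K@np.c_[R,t] for K,R,t in(C1,C2)]
    X=cv2.triangulatePoints(P[0],P[1],np.array(uv1,float).T,np.array(uv2,float).T);return (X[:3]/X[3]).T
def proj(C,X):
    K,R,t=C;x=(R@np.atleast_2d(X).T).T+t;x=(K@x.T).T;return x[:,:2]/x[:,2:]
E
python3 - <<'E'
from h import *
T=cal('top');S=cal('scene');np.set_printoptions(precision=1,suppress=True)
P=[(443,187.75),(451.25,214.25),(492,175.5),(501,201.5)]
Q=[(378.75,172),(397,176.75),(395.5,162),(413.75,166.25)]
print('plungers tri',tri(T,P,S,Q));p=plane(T,P,69);print(p,p.mean(0),plane(S,Q,69).mean(0))
v=(p[0]+p[1]-p[2]-p[3]);print('base +y dir deg',np.degrees(np.arctan2(v[1],v[0])))
h=plane(T,[(295.75,235.75),(344.5,245.5)],14);print('cover holes',h,h.mean(0),np.linalg.norm(h[0]-h[1]),np.degrees(np.arctan2(*(h[0]-h[1])[1::-1])))
print('grip top',plane(T,[(320.25,240)],49),'hole tri',tri(T,[(295.75,235.75)],S,[(314.25,233.75)]))
m=plane(T,[(226,210),(240.75,223)],26);print('mouth',m,m.mean(0),np.linalg.norm(m[0]-m[1]))
f=plane(T,[(200.5,266.7)],50);print('fin',f,tri(T,[(200.5,265)],S,[(248,262.5)]))
print('pucks',plane(T,[(226,228),(220,240),(212,252)],22))
print('case corner', plane(T,[(248,208)],200),plane(T,[(244,209)],0))
E
```

```text
plungers tri [[ 559.2 -245.5   62.7]
 [ 496.9 -261.8   63.6]
 [ 592.1 -361.3   62.8]
 [ 529.4 -379.2   63.1]]
[[ 557.2 -243.7   69. ]
 [ 495.5 -260.4   69. ]
 [ 589.3 -359.3   69. ]
 [ 527.9 -376.4   69. ]] [ 542.5 -310.    69. ] [ 534.6 -298.8   69. ]
base +y dir deg 105.54567753036099
cover holes [[442.9  97.2  14. ]
 [422.2 -20.7  14. ]] [432.6  38.2  14. ] 119.69351073841287 80.02649861856891
grip top [[431.3  38.2  49. ]] hole tri [[442.6  96.7  11.5]]
mouth [[500.  266.5  26. ]
 [469.3 229.1  26. ]] [484.7 247.8  26. ] 48.32879161448075
fin [[364.1 310.   50. ]] [[369.3 310.6  55.7]]
pucks [[456.9 264.6  22. ]
 [427.9 277.   22. ]
 [399.1 294.   22. ]]
case corner [[477.8 180.8 200. ]] [[507.6 228.5   0. ]]
```

```bash
cat >> h.py <<'E'
import json,sys
def Rt(psi,th=0):  # tool x heading psi (deg), z down, tilt th about tool y (>0 lowers tool -x side)
    return Ro.from_euler('z',psi,degrees=True)*Ro.from_euler('x',180,degrees=True)*Ro.from_euler('y',th,degrees=True)
def cur():
    s=env.state();R=Ro.from_rotvec(s['tool_rot']);x=R.as_matrix()
    psi=np.degrees(np.arctan2(-x[0,1],x[1,1]));psi=np.degrees(np.arctan2(x[0,1]*-1, x[1,1]))+180
    psi=(psi+180)%360-180
    th=np.degrees(np.arctan2(x[2,0],-x[2,2])); return np.array(s['ee_pos']),psi,th
def go(pos,psi,th=0,n=12,cyl=True,ease=True,start=None):
    p0,ps0,t0=start or cur();pos=np.array(pos,float);dps=(psi-ps0+180)%360-180
    c=lambda p:np.array([np.hypot(p[0],p[1]),np.arctan2(p[1],p[0]),p[2]])
    rows=[];P,R=p0,Rt(ps0,t0) if start else Ro.from_rotvec(env.state()['tool_rot'])
    for k in range(1,n+1):
        f=k/n
        if ease:f=.5*f+.5*(3*f*f-2*f**3) if ease=='soft' else 3*f*f-2*f**3
        if cyl:
            q=c(p0)+f*(c(pos)-c(p0));q=np.array([q[0]*np.cos(q[1]),q[0]*np.sin(q[1]),q[2]])
        else:q=p0+f*(pos-p0)
        Rn=Rt(ps0+f*dps,t0+f*(th-t0))
        d=np.round(R.inv().apply(q-P)/1000,3 if abs(pos-p0).max()>30 else 4);w=np.round((R.inv()*Rn).as_rotvec(degrees=True),1)
        row={a:float(v) for a,v in zip(('dx','dy','dz','rx','ry','rz'),[*d,*w]) if v}
        rows.append(row);P=P+R.apply(d*1000);R=R*Ro.from_rotvec(w,degrees=True)
    print(json.dumps(rows).replace(' ',''))
def st():
    s=env.state();p,a,b=cur();print('t',round(s['clock'],2),'p',p.round(1),'psi %.1f th %.1f'%(a,b),'F',np.round(s['wrist_force'],1),'w %.3f g %.1f'%(s['width'],s['gripper_force']),'q',np.round(s['joint_pos'],2))
E
python3 - <<'E'
from h import *
st()
go((365,310,220),152.5,n=24,ease='soft')
E
```

```text
t 0.1 p [ 160.6 -629.1  218.3] psi 14.3 th -0.0 F [-0.2  0.  -0.3] w 1.000 g 0.0 q [ 1.29  0.62 -0.01  1.42  0.01  1.1  -0.04]
[{"dx":0.031,"dy":-0.005,"rx":-0.1,"rz":-3.2},{"dx":0.036,"dy":-0.005,"rz":-3.9},{"dx":0.042,"dy":-0.006,"rz":-4.5},{"dx":0.046,"dy":-0.007,"rz":-5.0},{"dx":0.051,"dy":-0.006,"rz":-5.5},{"dx":0.054,"dy":-0.007,"rz":-6.0},{"dx":0.056,"dy":-0.005,"rz":-6.3},{"dx":0.059,"dy":-0.006,"rz":-6.5},{"dx":0.06,"dy":-0.004,"rz":-6.9},{"dx":0.06,"dy":-0.004,"rz":-7.0},{"dx":0.061,"dy":-0.003,"dz":-0.001,"rz":-7.1},{"dx":0.061,"dy":-0.001,"rz":-7.2},{"dx":0.059,"dy":-0.001,"rz":-7.2},{"dx":0.058,"dy":0.001,"rz":-7.1},{"dx":0.057,"dy":0.002,"rz":-7.0},{"dx":0.054,"dy":0.002,"rz":-6.8},{"dx":0.051,"dy":0.003,"rz":-6.6},{"dx":0.048,"dy":0.004,"rz":-6.3},{"dx":0.045,"dy":0.005,"rz":-5.9},{"dx":0.04,"dy":0.005,"rz":-5.5},{"dx":0.037,"dy":0.005,"rz":-5.1},{"dx":0.033,"dy":0.005,"rz":-4.5},{"dx":0.027,"dy":0.004,"rz":-3.9},{"dx":0.023,"dy":0.004,"rz":-3.2}]
```

jog_arm:
  plan:
    - {"dx":0.03,"dy":-0.005,"rz":-3}
    - {"dx":0.04,"dy":-0.006,"rz":-4.5}
    - {"dx":0.046,"dy":-0.006,"rz":-5}
    - {"dx":0.046,"dy":-0.006,"rz":-5}
    - {"dx":0.046,"dy":-0.006,"rz":-5}
    - {"dx":0.046,"dy":-0.006,"rz":-5}
    - {"dx":0.046,"dy":-0.006,"rz":-5}
    - {"dx":0.046,"dy":-0.006,"rz":-5}
    - {"dx":0.046,"dy":-0.006,"rz":-5}
    - {"dx":0.046,"dy":-0.006,"rz":-5}
    - {"dx":0.046,"dy":-0.006,"rz":-5}
    - {"dx":0.046,"dy":-0.006,"rz":-5}

```text
schema error: expected keys rx, ry, rz, dx, dy, dz, gripper
```

```bash
python3 - <<'E'
from h import *
st()
go((365,310,220),152.5,n=14,ease='soft')
E
```

```text
t 0.1 p [ 160.6 -629.1  218.3] psi 14.3 th -0.0 F [-0.2  0.  -0.3] w 1.000 g 0.0 q [ 1.29  0.62 -0.01  1.42  0.01  1.1  -0.04]
[{"dx":0.056,"dy":-0.01,"rx":-0.1,"rz":-5.9},{"dx":0.072,"dy":-0.012,"rz":-7.8},{"dx":0.084,"dy":-0.014,"rz":-9.3},{"dx":0.095,"dy":-0.014,"rz":-10.4},{"dx":0.1,"dy":-0.013,"rz":-11.4},{"dx":0.103,"dy":-0.011,"rz":-12.0},{"dx":0.104,"dy":-0.008,"dz":-0.001,"rz":-12.3},{"dx":0.101,"dy":-0.005,"rz":-12.3},{"dx":0.096,"dy":-0.001,"rz":-12.0},{"dx":0.089,"dy":0.002,"rz":-11.3},{"dx":0.08,"dy":0.004,"rz":-10.5},{"dx":0.068,"dy":0.006,"rz":-9.3},{"dx":0.057,"dy":0.007,"rz":-7.7},{"dx":0.042,"dy":0.007,"rz":-6.0}]
```

All seven keys are needed in every row.

jog_arm:
  plan:
    - {"dx":0.03,"dy":-0.005,"dz":0,"rx":0,"ry":0,"rz":-3,"gripper":1}
    - {"dx":0.04,"dy":-0.006,"dz":0,"rx":0,"ry":0,"rz":-4.5,"gripper":1}
    - {"dx":0.046,"dy":-0.006,"dz":0,"rx":0,"ry":0,"rz":-5,"gripper":1}
    - {"dx":0.046,"dy":-0.006,"dz":0,"rx":0,"ry":0,"rz":-5,"gripper":1}
    - {"dx":0.046,"dy":-0.006,"dz":0,"rx":0,"ry":0,"rz":-5,"gripper":1}
    - {"dx":0.046,"dy":-0.006,"dz":0,"rx":0,"ry":0,"rz":-5,"gripper":1}
    - {"dx":0.046,"dy":-0.006,"dz":0,"rx":0,"ry":0,"rz":-5,"gripper":1}
    - {"dx":0.046,"dy":-0.006,"dz":0,"rx":0,"ry":0,"rz":-5,"gripper":1}
    - {"dx":0.046,"dy":-0.006,"dz":0,"rx":0,"ry":0,"rz":-5,"gripper":1}
    - {"dx":0.046,"dy":-0.006,"dz":0,"rx":0,"ry":0,"rz":-5,"gripper":1}
    - {"dx":0.046,"dy":-0.006,"dz":0,"rx":0,"ry":0,"rz":-5,"gripper":1}
    - {"dx":0.046,"dy":-0.006,"dz":0,"rx":0,"ry":0,"rz":-5,"gripper":1}

```text
clock: 1.3
ee_pos: [503.8, -245.1, 219.0]
tool_rot: [-2.541, -1.847, -0.0]
wrist_force: [0.5, 0.6, -0.2]
width: 0.999
gripper_force: 0.0
```

```bash
sed -i "s/row={a:float(v) for a,v in zip(\(.*\)) if v}/row=[float(v) for v in [*d,*w]]/" h.py; python3 - <<'E'
from h import *
st()
go((365,310,190),152.5,n=14,ease='soft')
E
```

```text
t 1.3 p [ 503.8 -245.1  219. ] psi 72.0 th 0.0 F [ 0.5  0.6 -0.2] w 0.999 g 0.0 q [ 0.62  0.49 -0.32  1.68  0.18  1.   -0.07]
[[0.028,-0.0,0.001,-0.0,-0.0,-3.5],[0.036,-0.001,0.002,-0.0,-0.0,-4.5],[0.043,0.0,0.002,-0.0,-0.0,-5.4],[0.048,0.001,0.002,-0.0,-0.0,-6.1],[0.052,0.001,0.002,-0.0,-0.0,-6.6],[0.053,0.002,0.003,-0.0,-0.0,-7.0],[0.055,0.003,0.003,0.0,-0.0,-7.1],[0.053,0.004,0.002,0.0,-0.0,-7.2],[0.051,0.005,0.003,0.0,-0.0,-7.0],[0.048,0.006,0.002,0.0,-0.0,-6.6],[0.044,0.006,0.002,0.0,-0.0,-6.1],[0.038,0.006,0.002,0.0,-0.0,-5.4],[0.031,0.006,0.002,0.0,-0.0,-4.5],[0.023,0.005,0.001,0.0,-0.0,-3.5]]
```

jog_arm:
  plan:
    - {"dx":0.046,"dy":0.002,"dz":0.002,"rx":0,"ry":0,"rz":-5.7,"gripper":1}
    - {"dx":0.046,"dy":0.002,"dz":0.002,"rx":0,"ry":0,"rz":-5.7,"gripper":1}
    - {"dx":0.046,"dy":0.002,"dz":0.002,"rx":0,"ry":0,"rz":-5.7,"gripper":1}
    - {"dx":0.046,"dy":0.003,"dz":0.002,"rx":0,"ry":0,"rz":-6,"gripper":1}
    - {"dx":0.046,"dy":0.003,"dz":0.002,"rx":0,"ry":0,"rz":-6,"gripper":1}
    - {"dx":0.046,"dy":0.003,"dz":0.002,"rx":0,"ry":0,"rz":-6,"gripper":1}
    - {"dx":0.046,"dy":0.003,"dz":0.002,"rx":0,"ry":0,"rz":-6,"gripper":1}
    - {"dx":0.046,"dy":0.004,"dz":0.002,"rx":0,"ry":0,"rz":-6,"gripper":1}
    - {"dx":0.046,"dy":0.004,"dz":0.002,"rx":0,"ry":0,"rz":-6,"gripper":1}
    - {"dx":0.046,"dy":0.004,"dz":0.002,"rx":0,"ry":0,"rz":-6,"gripper":1}
    - {"dx":0.046,"dy":0.005,"dz":0.002,"rx":0,"ry":0,"rz":-6,"gripper":1}
    - {"dx":0.04,"dy":0.005,"dz":0.002,"rx":0,"ry":0,"rz":-6,"gripper":1}

```text
clock: 2.5
ee_pos: [415.7, 266.0, 195.3]
tool_rot: [-0.99, -2.981, -0.001]
wrist_force: [0.3, 0.2, 0.5]
width: 0.999
gripper_force: 0.0
```

```bash
python3 - <<'E'
from h import *
st()
go((365,310,190),152.5,n=4,ease=False)
E
```

```text
t 2.5 p [415.7 266.  195.3] psi 143.2 th 0.0 F [0.3 0.2 0.5] w 0.999 g 0.0 q [-0.14  0.48 -0.69  1.88  0.38  0.91 -0.08]
[[0.017,0.002,0.001,0.0,-0.0,-2.3],[0.017,0.002,0.002,0.0,-0.0,-2.3],[0.016,0.003,0.001,0.0,-0.0,-2.3],[0.017,0.002,0.001,0.0,-0.0,-2.4]]
```

jog_arm:
  plan:
    - {"dx":0.017,"dy":0.002,"dz":0.001,"rx":0,"ry":0,"rz":-2.3,"gripper":1}
    - {"dx":0.017,"dy":0.002,"dz":0.002,"rx":0,"ry":0,"rz":-2.3,"gripper":1}
    - {"dx":0.017,"dy":0.003,"dz":0.001,"rx":0,"ry":0,"rz":-2.3,"gripper":1}
    - {"dx":0.017,"dy":0.002,"dz":0.001,"rx":0,"ry":0,"rz":-2.3,"gripper":1}
    - {"dx":0,"dy":0,"dz":0,"rx":0,"ry":0,"rz":0,"gripper":1}

```text
clock: 3.0
ee_pos: [363.7, 310.2, 190.5]
tool_rot: [-0.75, -3.05, -0.001]
wrist_force: [-0.5, 0.9, 0.2]
width: 0.999
gripper_force: 0.0
```

```bash
python3 - <<'E'
from h import *
st();C=cal('wrist')
a=env.camera('wrist');cv2.imwrite('pics/w1.png',a[:,:,::-1])
np.save('w1.npy',np.array([*C[0].ravel(),*C[1].ravel(),*C[2]]))
print(proj(C,[(365,310,56),(485,248,26)]))
E
```

```text
t 3.0 p [363.7 310.2 190.5] psi 152.4 th 0.1 F [-0.5  0.9  0.2] w 0.999 g 0.0 q [-0.24  0.47 -0.74  1.93  0.41  0.89 -0.09]
[[320.92384371 186.85401043]
 [321.57943712 303.5547217 ]]
```

View pics/w1.png

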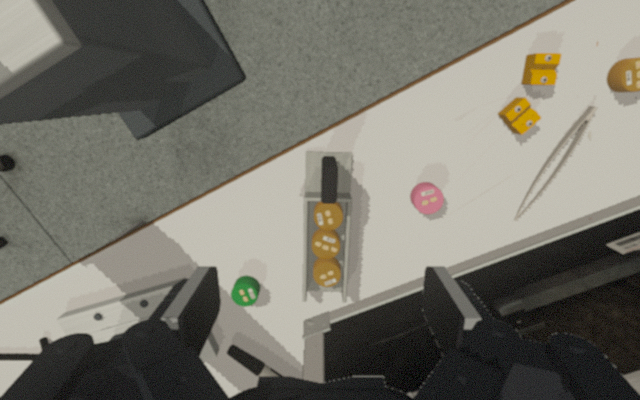

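Wrist view: fin at cols 322-336, rows 157-202. Tray walls are at cols 305-350, the three tan pucks are at (327,215), (325,243) and (326,272), and the green (246,291) and pink (428,198) ones are outside.

```bash
python3 - <<'E'
from h import *
np.set_printoptions(precision=1,suppress=True)
C=cal('wrist');T=cal('top')
a=cv2.imread('pics/w1.png');g=a.max(2)
m=(g<70).astype(np.uint8);n,l,s,c=cv2.connectedComponentsWithStats(m)
i=[k for k in range(1,n) if abs(c[k][0]-329)<8 and abs(c[k][1]-180)<15];print(s[i],c[i])
k=i[0];x,y,w,h,_=s[k]
rowcols=[(r,np.where(l[r]==k)[0][[0,-1]].tolist()) for r in range(y,y+h,6)];print(rowcols)
# top face: bottom edge = inner top edge (tray x=33) z56; upper dark edge = outer face foot
b=plane(C,[(x+w/2-.5,y+h)],56)[0];print('inner top edge mid',b)
print('outer foot',plane(C,[(x+w/2-.5,y)],5))
p=plane(C,[(327.5,215),(325.5,243),(326,272)],22);print('pucks',p)
print('tray wall tops mouth end',plane(C,[(304.5,300),(348,300)],26))
print('tri pucks', tri(C,[(327.5,215),(325.5,243),(326,272)],T,[(212,252),(220,240),(226,228)]))
E
```

```text
[[322 157  16  46 643]] [[329.1 179.9]]
[(157, [324, 333]), (163, [323, 335]), (169, [323, 336]), (175, [323, 336]), (181, [322, 336]), (187, [322, 336]), (193, [322, 336]), (199, [322, 335])]
inner top edge mid [382.9 308.6  56. ]
outer foot [[355.9 323.9   5. ]]
pucks [[402.9 297.   22. ]
 [428.5 281.4  22. ]
 [457.7 266.8  22. ]]
tray wall tops mouth end [[474.4 232.6  26. ]
 [495.6 272.9  26. ]]
tri pucks [[401.  295.6  21.3]
 [429.5 279.4  16.2]
 [457.9 265.7  19.9]]
```

jog_arm:
  plan:
    - {"dx":-0.002,"dy":0.007,"dz":0.02,"rx":0,"ry":0,"rz":0.9,"gripper":1}
    - {"dx":0,"dy":0,"dz":0.04,"rx":0,"ry":0,"rz":0,"gripper":1}
    - {"dx":0,"dy":0,"dz":0.04,"rx":0,"ry":0,"rz":0,"gripper":1}
    - {"dx":0,"dy":0,"dz":0.03,"rx":0,"ry":0,"rz":0,"gripper":1}
    - {"dx":0,"dy":0,"dz":0.018,"rx":0,"ry":0,"rz":0,"gripper":0.2}
    - {"dx":0,"dy":0,"dz":0,"rx":0,"ry":0,"rz":0,"gripper":-0.3}
    - {"dx":0,"dy":0,"dz":0,"rx":0,"ry":0,"rz":0,"gripper":-0.5}
    - {"dx":0,"dy":0,"dz":0,"rx":0,"ry":0,"rz":0,"gripper":-1}
    - {"dx":0,"dy":0,"dz":0,"rx":0,"ry":0,"rz":0,"gripper":-1}
    - {"dx":0,"dy":0,"dz":0,"rx":0,"ry":0,"rz":0,"gripper":-1}
    - {"dx":0,"dy":0,"dz":0,"rx":0,"ry":0,"rz":0,"gripper":-1}
    - {"dx":0,"dy":0,"dz":0,"rx":0,"ry":0,"rz":0,"gripper":-1}

```text
clock: 4.25
ee_pos: [371.5, 314.5, 43.6]
tool_rot: [0.781, 3.041, 0.002]
wrist_force: [-0.1, -1.1, 6.9]
width: 0.098
gripper_force: 59.3
```

```bash
python3 - <<'E'
from h import *
st()
a=env.camera('scene');b=env.camera('top')
cv2.imwrite('pics/g1.png',np.hstack([cv2.resize(a[190:320,190:320],None,fx=3,fy=3),cv2.resize(b[190:320,160:290],None,fx=3,fy=3)])[:,:,::-1])
E
```

```text
t 4.25 p [371.5 314.5  43.6] psi 151.2 th -0.1 F [-0.1 -1.1  6.9] w 0.098 g 59.3 q [-0.4   0.69 -0.53  2.05  0.65  0.56 -0.33]
```

jog_arm:
  plan:
    - {"dx":0,"dy":0,"dz":-0.005,"rx":0,"ry":0,"rz":0,"gripper":-1}
    - {"dx":0.003,"dy":0,"dz":-0.01,"rx":0,"ry":0,"rz":0,"gripper":-1}
    - {"dx":0.006,"dy":0,"dz":-0.01,"rx":0,"ry":-1,"rz":0,"gripper":-1}
    - {"dx":0.006,"dy":0,"dz":-0.01,"rx":0,"ry":-2,"rz":0,"gripper":-1}
    - {"dx":0.005,"dy":0,"dz":-0.01,"rx":0,"ry":-2,"rz":0,"gripper":-1}
    - {"dx":0,"dy":0,"dz":-0.005,"rx":0,"ry":-2,"rz":0,"gripper":-1}
    - {"dx":0,"dy":0,"dz":0,"rx":0,"ry":-1,"rz":0,"gripper":-1}

```text
clock: 5.05
ee_pos: [351.1, 326.4, 93.8]
tool_rot: [0.742, 2.911, -0.047]
wrist_force: [0.1, 0.3, -0.4]
width: 0.001
gripper_force: 0.0
```

```bash
python3 - <<'E'
from h import *
st()
a=env.camera('scene');b=env.camera('wrist');c=cv2.imread('pics/g1.png')[:,:,::-1]
cv2.imwrite('pics/g2.png',np.vstack([np.hstack([cv2.resize(a[190:320,190:320],(300,300)),cv2.resize(b,(480,300))]),cv2.resize(c,(780,290))[:, :]])[:,:,::-1])
E
```

```text
t 5.05 p [351.1 326.4  93.8] psi 151.4 th -8.1 F [ 0.1  0.3 -0.4] w 0.001 g 0.0 q [-0.56  0.57 -0.48  2.07  0.69  0.65 -0.47]
```

View pics/g2.png

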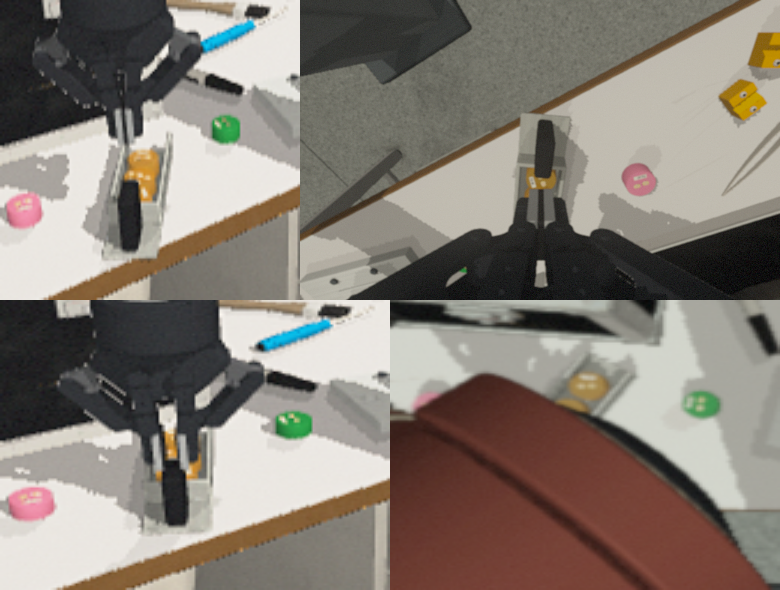

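The grasp failed. The fingers closed at the fin's inner edge and slipped off, and the tray is now nearer the desk edge. I'll check where the fingertips really appear against their computed position.

```bash
python3 - <<'E'
from h import *
np.set_printoptions(precision=1,suppress=True)
p,ps,th=cur();R=Ro.from_rotvec(env.state()['tool_rot'])
S=cal('scene');W=cal('wrist');T=cal('top')
tip=p+R.apply([0,0,25]);print('tip',tip,proj(S,[tip,p]),proj(W,[tip,p]))
a=env.camera('scene')
# mark
d=a[190:320,190:320].copy();d=cv2.resize(d,None,fx=3,fy=3)
q=(proj(S,[tip,p])-190)*3
for u in q:cv2.drawMarker(d,tuple(int(v) for v in u),(255,0,0),cv2.MARKER_CROSS,14)
w=env.camera('wrist').copy()
for u in proj(W,[tip,p]):cv2.drawMarker(w,tuple(int(v) for v in u),(255,0,0),cv2.MARKER_CROSS,14)
w=w[100:360,200:460];w=cv2.resize(w,(390,390))
cv2.imwrite('pics/g3.png',np.hstack([d,w])[:,:,::-1])
E
```

```text
tip [354.3 323.8  67.9] [[246.3 263.7]
 [245.3 254. ]] [[320.3 235.9]
 [320.3 256.1]]
```

View pics/g3.png

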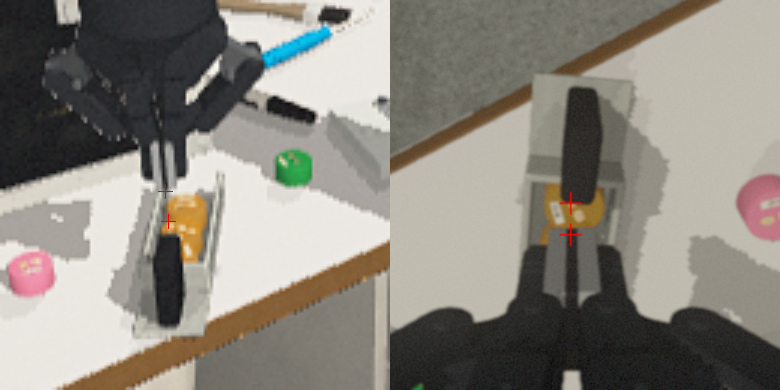

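```bash
python3 - <<'E'
from h import *
np.set_printoptions(precision=1,suppress=True)
p,ps,th=cur();R=Ro.from_rotvec(env.state()['tool_rot'])
S=cal('scene');W=cal('wrist')
for w in ([320.5,252],[320.5,247]):
  X=tri(S,[(246.7,250.5)],W,[w]);print(X,R.inv().apply(X-p), proj(S,X),proj(W,X))
# fin now in wrist + scene
print('fin foot outer/inner top: wrist', plane(W,[(200+582/1.5-260,100+200/1.5)],56),plane(W,[(200+582/1.5-260,100+88/1.5)],5))
print('fin top scene', plane(S,[(190+170/3,190+238/3)],56))
# tray rear corners and edge in wrist
f=lambda x,y:(200+(x-390)/1.5,100+y/1.5)
print('rear corners',plane(W,[f(533,75),f(634,80)],4),'edge',plane(W,[f(533,90),f(634,38)],0))
E
```

```text
[[340.9 328.6 106.9]] [[  9.8  -1.7 -16.4]] [[245.8 250.7]] [[316.3 252.7]]
[[336.9 330.5 109.9]] [[ 13.7  -1.9 -19.9]] [[245.7 250.7]] [[315.7 247.8]]
fin foot outer/inner top: wrist [[361.8 324.1  56. ]] [[336.7 338.7   5. ]]
fin top scene [[352.7 324.7  56. ]]
rear corners [[320.8 322.    4. ]
 [345.  361.1   4. ]] edge [[328.  317.4   0. ]
 [328.8 369.5   0. ]]
```

Fingertips look about 35 mm shorter than the text says. The triangulated tips, the open-finger pixel spacing and the shallow slipped grip all agree on this. The tray moved with the gripper and now has its fin at about (349,331). I'll open, level and regrip lower, watching the force.

```bash
python3 - <<'E'
from h import *
go((349,331,110),149.5,n=3,ease=False)
E
```

```text
[[0.0011,0.0015,-0.0062,0.1,2.7,0.6],[0.0015,0.0014,-0.0061,-0.0,2.6,0.5],[0.0017,0.0014,-0.0061,0.0,2.7,0.6]]
```

jog_arm:
  plan:
    - {"dx":0.001,"dy":0.0015,"dz":-0.006,"rx":0,"ry":2.7,"rz":0.6,"gripper":1}
    - {"dx":0.0015,"dy":0.0015,"dz":-0.006,"rx":0,"ry":2.7,"rz":0.6,"gripper":1}
    - {"dx":0.0015,"dy":0.0015,"dz":-0.006,"rx":0,"ry":2.7,"rz":0.6,"gripper":1}
    - {"dx":0,"dy":0,"dz":0,"rx":0,"ry":0,"rz":0,"gripper":1}
    - {"dx":0,"dy":0,"dz":0,"rx":0,"ry":0,"rz":0,"gripper":1}
    - {"dx":0,"dy":0,"dz":0,"rx":0,"ry":0,"rz":0,"gripper":1}

```text
clock: 5.85
ee_pos: [349.0, 330.8, 109.2]
tool_rot: [-0.827, -3.029, -0.003]
wrist_force: [0.2, 0.1, 0.9]
width: 0.991
gripper_force: 0.0
```

```bash
python3 - <<'E'
from h import *
np.set_printoptions(precision=1,suppress=True)
st()
a=env.camera('wrist');cv2.imwrite('pics/w3.png',a[:,:,::-1]);C=cal('wrist');g=a.max(2)
m=(g<70).astype(np.uint8);n,l,s,c=cv2.connectedComponentsWithStats(m)
for k in range(1,n):
  if s[k][4]>300:print(s[k],c[k])
# row profile of dark at center cols
for k in range(1,n):
  if 300<s[k][4]<4000 and abs(c[k][0]-320)<40:
    x,y,w,h,_=s[k]
    cols=[np.where(l[r]==k)[0][[0,-1]].tolist() for r in(y+h-4,y+h//2,y+4)];print(cols)
    print(plane(C,[(np.mean(cols[0]),y+h)],56),plane(C,[(np.mean(cols[2]),y)],5))
E
```

```text
t 5.85 p [349.  330.8 109.2] psi 149.5 th 0.1 F [0.2 0.1 0.9] w 0.991 g 0.0 q [-0.4  0.6 -0.6  2.   0.5  0.7 -0.3]
[    0     0   234   162 28243] [98.8 73. ]
[ 310  176   23   65 1257] [320.7 208.8]
[ 28 252 111  83 958] [ 88.  292.5]
[    0   267   640   133 37602] [362. 358.]
[[310, 328], [311, 331], [314, 329]]
[[361.8 322.4  56. ]] [[336.  339.7   5. ]]
```

jog_arm:
  plan:
    - {"dx":0,"dy":0,"dz":0.02,"rx":0,"ry":0,"rz":1.5,"gripper":1}
    - {"dx":0,"dy":0,"dz":0.03,"rx":0,"ry":0,"rz":0,"gripper":1}
    - {"dx":0,"dy":0,"dz":0.02,"rx":0,"ry":0,"rz":0,"gripper":1}
    - {"dx":0,"dy":0,"dz":0.01,"rx":0,"ry":0,"rz":0,"gripper":0.4}
    - {"dx":0,"dy":0,"dz":0.004,"rx":0,"ry":0,"rz":0,"gripper":0.0}
    - {"dx":0,"dy":0,"dz":0,"rx":0,"ry":0,"rz":0,"gripper":0.0}
    - {"dx":0,"dy":0,"dz":0,"rx":0,"ry":0,"rz":0,"gripper":0.0}

```text
clock: 6.6
ee_pos: [349.7, 331.9, 26.3]
tool_rot: [-0.868, -3.019, -0.006]
wrist_force: [-0.5, -0.4, 0.3]
width: 0.502
gripper_force: 0.0
```

```bash
python3 - <<'E'
from h import *
st()
a=env.camera('scene');b=env.camera('wrist')
cv2.imwrite('pics/g4.png',np.hstack([cv2.resize(a[200:320,190:310],(400,400)),b[100:400,170:470][:, :].repeat(1,0)[:300] if 0 else cv2.resize(b[100:400,170:470],(400,400))])[:,:,::-1])
E
```

```text
t 6.6 p [349.7 331.9  26.3] psi 147.9 th 0.1 F [-0.5 -0.4  0.3] w 0.502 g 0.0 q [-0.49  0.71 -0.47  2.08  0.65  0.5  -0.44]
```

View pics/g4.png

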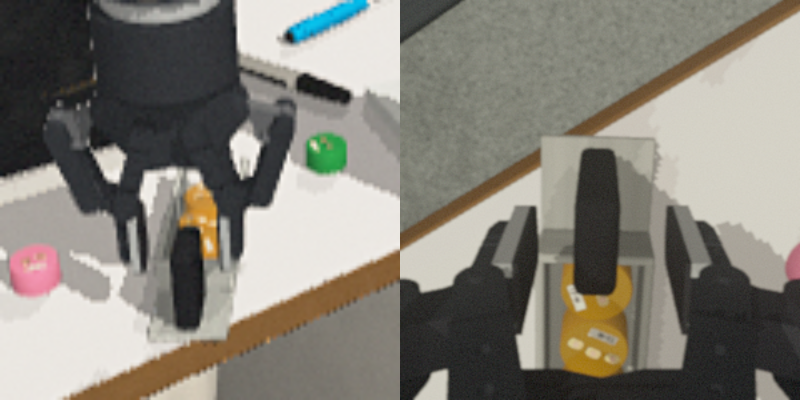

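```bash
python3 - <<'E'
from h import *
np.set_printoptions(precision=1,suppress=True)
p=np.array(env.state()['ee_pos']);R=Ro.from_rotvec(env.state()['tool_rot'])
S=cal('scene');W=cal('wrist')
from scipy.optimize import least_squares
wp=np.array([(272.75,255.3),(371,255.3)]);sp=np.array([(230.5,281),(259,279.5)])
# which y sign is on the left in each
for z in(-20,0,20):
  for x in(-11,0,11):
    P=p+R.apply([[x,-21,z],[x,21,z]]);print(x,z,proj(W,P).ravel(),proj(S,P).ravel())
f=lambda v:(proj(W,p+R.apply([[v[0],-21,v[1]],[v[0],21,v[1]]]))-wp[np.argsort(wp[:,0])][::1]).ravel()
for s in(1,-1):
  r=least_squares(lambda v:(proj(W,p+R.apply([[v[0],-s*21.3,v[1]],[v[0],s*21.3,v[1]]]))-wp).ravel(),[0,0]);print(s,r.x,r.cost)
  r=least_squares(lambda v:(proj(S,p+R.apply([[v[0],-s*24,v[1]],[v[0],s*24,v[1]]]))-sp).ravel(),[0,0]);print('scene',s,r.x,r.cost)
E
```

```text
-11 -20 [272.6 299.  367.5 299. ] [255.8 271.5 234.  272.3]
0 -20 [271.5 276.9 368.5 276.9] [255.4 275.  233.3 275.8]
11 -20 [270.4 253.8 369.6 253.8] [255.  278.6 232.6 279.4]
-11 0 [277.9 276.2 362.4 276.2] [256.4 279.7 234.8 280.5]
0 0 [277.  256.1 363.2 256.2] [256.  283.3 234.2 284.1]
11 0 [276.2 235.3 364.1 235.3] [255.6 286.9 233.5 287.8]
-11 20 [282.1 257.9 358.3 258. ] [256.9 287.7 235.6 288.5]
0 20 [281.4 239.6 359.  239.6] [256.5 291.4 235.  292.2]
11 20 [280.7 220.5 359.6 220.6] [256.2 295.1 234.3 295.9]
1 [  8.8 -16.9] 3.3416864810730775
scene 1 [-110.2   78.3] 664.0246023560906
-1 [-3821294.3  7760862.5] 2414.641724499773
scene -1 [  6.1 -13.2] 2.7584197201636766
```

Wrist and scene views agree: shut tips are about 11 mm behind the stated TCP, not 25 mm ahead. I'll go 16 mm lower and grip.

jog_arm:
  plan:
    - {"dx":0,"dy":0,"dz":0.008,"rx":0,"ry":0,"rz":0,"gripper":0}
    - {"dx":0,"dy":0,"dz":0.008,"rx":0,"ry":0,"rz":0,"gripper":0}
    - {"dx":0,"dy":0,"dz":0,"rx":0,"ry":0,"rz":0,"gripper":-0.4}
    - {"dx":0,"dy":0,"dz":0,"rx":0,"ry":0,"rz":0,"gripper":-0.6}
    - {"dx":0,"dy":0,"dz":0,"rx":0,"ry":0,"rz":0,"gripper":-1}
    - {"dx":0,"dy":0,"dz":0,"rx":0,"ry":0,"rz":0,"gripper":-1}
    - {"dx":0,"dy":0,"dz":0,"rx":0,"ry":0,"rz":0,"gripper":-1}
    - {"dx":0,"dy":0,"dz":0,"rx":0,"ry":0,"rz":0,"gripper":-1}

```text
clock: 7.5
ee_pos: [349.4, 331.3, 9.6]
tool_rot: [-0.868, -3.018, -0.004]
wrist_force: [0.5, -0.2, -1.6]
width: 0.158
gripper_force: 58.8
```

jog_arm:
  plan:
    - {"dx":0,"dy":0,"dz":-0.003,"rx":0,"ry":0,"rz":0,"gripper":-1}
    - {"dx":0,"dy":0,"dz":-0.007,"rx":0,"ry":0,"rz":0,"gripper":-1}
    - {"dx":0,"dy":0,"dz":-0.01,"rx":0,"ry":-1,"rz":0,"gripper":-1}
    - {"dx":0,"dy":0,"dz":-0.015,"rx":0,"ry":-2,"rz":0,"gripper":-1}
    - {"dx":0,"dy":0,"dz":-0.015,"rx":0,"ry":-2,"rz":0,"gripper":-1}
    - {"dx":0,"dy":0,"dz":-0.01,"rx":0,"ry":-2,"rz":0,"gripper":-1}
    - {"dx":0,"dy":0,"dz":0,"rx":0,"ry":-1,"rz":0,"gripper":-1}

```text
clock: 8.2
ee_pos: [347.6, 334.1, 71.6]
tool_rot: [0.828, 2.889, -0.048]
wrist_force: [0.3, -0.0, -2.2]
width: 0.15
gripper_force: 58.8
```

```bash
python3 - <<'E'
from h import *
st()
a=env.camera('scene');b=env.camera('wrist')
cv2.imwrite('pics/g5.png',np.hstack([cv2.resize(a[180:300,190:310],(400,400)),cv2.resize(b[100:400,170:470],(400,400))])[:,:,::-1])
E
```

```text
t 8.2 p [347.6 334.1  71.6] psi 148.0 th -8.0 F [ 0.3 -0.  -2.2] w 0.150 g 58.8 q [-0.63  0.61 -0.4   2.08  0.69  0.59 -0.55]
```

Grasp holds (opening 13 mm, about 2.2 N load). Now I'll plan the carry with the mouth tilted up 8°.

```bash
cat >> h.py <<'E'
B=np.array([543.,-311.]);PB=15.5
def mouth_tcp(psi,th,M):  # TCP so that tray mouth underside edge is at M
    return np.array(M)-Rt(psi,th).apply([-135,0,9.6])
E
python3 - <<'E'
from h import *
go((347.6,334,205),148,-8,n=8)
s=((347.6,334,205),148,-8)
go((470,0,205),90,-8,n=16,start=s)
h=np.array([np.cos(np.radians(PB)),np.sin(np.radians(PB))])
t=mouth_tcp(PB,-8,[*(B+18*h),190]);print(t)
E
```

```text
[[-0.001,0.0,-0.006,0.2,-0.0,-0.0],[-0.002,0.0,-0.015,-0.0,-0.0,-0.0],[-0.003,0.0,-0.021,-0.0,-0.0,-0.0],[-0.003,0.001,-0.025,-0.0,-0.0,-0.0],[-0.004,-0.0,-0.024,-0.0,-0.1,0.0],[-0.003,-0.0,-0.022,-0.0,0.0,0.0],[-0.002,0.0,-0.015,-0.0,0.0,0.0],[-0.001,0.0,-0.006,-0.0,0.0,0.0]]
[[-0.004,-0.001,0.001,0.1,0.0,0.6],[-0.011,-0.004,0.001,0.2,0.0,1.9],[-0.017,-0.005,0.003,0.4,-0.0,2.8],[-0.023,-0.006,0.003,0.6,-0.0,3.7],[-0.026,-0.008,0.003,0.6,-0.0,4.3],[-0.03,-0.007,0.005,0.7,0.0,4.9],[-0.032,-0.008,0.004,0.7,0.0,5.2],[-0.033,-0.007,0.005,0.7,0.0,5.3],[-0.033,-0.007,0.004,0.8,0.0,5.4],[-0.032,-0.005,0.005,0.7,0.0,5.2],[-0.03,-0.005,0.004,0.7,0.0,4.8],[-0.027,-0.003,0.004,0.6,0.0,4.4],[-0.022,-0.002,0.003,0.5,-0.0,3.6],[-0.018,-0.002,0.003,0.4,-0.0,2.9],[-0.011,-0.0,0.001,0.3,-0.0,1.8],[-0.004,-0.0,0.001,0.1,-0.0,0.6]]
[ 690.45690113 -270.10658213  180.71820483]
```

jog_arm:
  plan:
    - {"dx":-0.001,"dy":0,"dz":-0.006,"rx":0,"ry":0,"rz":0,"gripper":-1}
    - {"dx":-0.002,"dy":0,"dz":-0.015,"rx":0,"ry":0,"rz":0,"gripper":-1}
    - {"dx":-0.003,"dy":0,"dz":-0.021,"rx":0,"ry":0,"rz":0,"gripper":-1}
    - {"dx":-0.003,"dy":0,"dz":-0.025,"rx":0,"ry":0,"rz":0,"gripper":-1}
    - {"dx":-0.004,"dy":0,"dz":-0.024,"rx":0,"ry":0,"rz":0,"gripper":-1}
    - {"dx":-0.003,"dy":0,"dz":-0.022,"rx":0,"ry":0,"rz":0,"gripper":-1}
    - {"dx":-0.002,"dy":0,"dz":-0.015,"rx":0,"ry":0,"rz":0,"gripper":-1}
    - {"dx":-0.001,"dy":0,"dz":-0.006,"rx":0,"ry":0,"rz":0,"gripper":-1}

```text
clock: 9.1
ee_pos: [348.7, 331.6, 206.1]
tool_rot: [0.834, 2.89, -0.052]
wrist_force: [0.1, 0.6, -1.0]
width: 0.154
gripper_force: 58.8
```

jog_arm:
  plan:
    - {"dx":-0.004,"dy":-0.001,"dz":0.001,"rx":0.1,"ry":0,"rz":0.6,"gripper":-1}
    - {"dx":-0.011,"dy":-0.004,"dz":0.001,"rx":0.2,"ry":0,"rz":1.9,"gripper":-1}
    - {"dx":-0.017,"dy":-0.005,"dz":0.003,"rx":0.4,"ry":0,"rz":2.8,"gripper":-1}
    - {"dx":-0.023,"dy":-0.006,"dz":0.003,"rx":0.6,"ry":0,"rz":3.7,"gripper":-1}
    - {"dx":-0.026,"dy":-0.008,"dz":0.003,"rx":0.6,"ry":0,"rz":4.3,"gripper":-1}
    - {"dx":-0.03,"dy":-0.007,"dz":0.005,"rx":0.7,"ry":0,"rz":4.9,"gripper":-1}
    - {"dx":-0.032,"dy":-0.008,"dz":0.004,"rx":0.7,"ry":0,"rz":5.2,"gripper":-1}
    - {"dx":-0.033,"dy":-0.007,"dz":0.005,"rx":0.7,"ry":0,"rz":5.3,"gripper":-1}
    - {"dx":-0.033,"dy":-0.007,"dz":0.004,"rx":0.8,"ry":0,"rz":5.4,"gripper":-1}
    - {"dx":-0.032,"dy":-0.005,"dz":0.005,"rx":0.7,"ry":0,"rz":5.2,"gripper":-1}
    - {"dx":-0.03,"dy":-0.005,"dz":0.004,"rx":0.7,"ry":0,"rz":4.8,"gripper":-1}
    - {"dx":-0.027,"dy":-0.003,"dz":0.004,"rx":0.6,"ry":0,"rz":4.4,"gripper":-1}

```text
clock: 10.3
ee_pos: [468.7, 49.6, 203.1]
tool_rot: [1.982, 2.298, -0.139]
wrist_force: [1.0, -0.0, -1.8]
width: 0.153
gripper_force: 58.8
```

```bash
python3 - <<'E'
from h import *
st()
go((690,-270,205),15.5,-8,n=24,ease='soft')
E
```

```text
t 10.3 p [468.7  49.6 203.1] psi 98.4 th -7.9 F [ 1.  -0.  -1.8] w 0.153 g 58.8 q [-0.04  0.38 -0.29  1.94  0.31  0.88 -0.36]
[[-0.006,0.006,0.001,0.2,-0.0,1.9],[-0.006,0.007,0.001,0.3,-0.0,2.3],[-0.008,0.009,0.001,0.4,-0.0,2.7],[-0.008,0.01,0.001,0.4,-0.0,3.0],[-0.009,0.012,0.001,0.4,-0.0,3.3],[-0.009,0.012,0.001,0.5,-0.0,3.5],[-0.01,0.014,0.001,0.5,-0.0,3.7],[-0.01,0.015,0.002,0.6,-0.0,4.0],[-0.009,0.016,0.001,0.6,-0.0,4.0],[-0.01,0.017,0.001,0.5,-0.0,4.2],[-0.009,0.018,0.001,0.6,-0.0,4.2],[-0.008,0.018,0.001,0.6,-0.0,4.3],[-0.008,0.019,0.001,0.6,-0.0,4.3],[-0.008,0.02,0.001,0.6,-0.1,4.2],[-0.006,0.02,0.001,0.6,0.0,4.2],[-0.006,0.019,0.001,0.6,0.0,4.0],[-0.004,0.02,0.0,0.5,0.0,3.9],[-0.004,0.018,0.001,0.5,0.0,3.8],[-0.003,0.018,0.0,0.5,0.0,3.5],[-0.002,0.017,0.0,0.5,0.0,3.3],[-0.002,0.016,0.0,0.4,0.0,3.0],[-0.001,0.014,0.001,0.4,0.0,2.6],[-0.001,0.013,-0.0,0.3,0.0,2.3],[0.0,0.01,-0.0,0.3,0.0,2.0]]
```

jog_arm:
  plan:
    - {"dx":-0.014,"dy":0.003,"dz":0.002,"rx":0.3,"ry":0,"rz":2.2,"gripper":-1}
    - {"dx":-0.007,"dy":0.007,"dz":0.001,"rx":0.3,"ry":0,"rz":2.3,"gripper":-1}
    - {"dx":-0.008,"dy":0.009,"dz":0.001,"rx":0.4,"ry":0,"rz":2.7,"gripper":-1}
    - {"dx":-0.008,"dy":0.01,"dz":0.001,"rx":0.4,"ry":0,"rz":3,"gripper":-1}
    - {"dx":-0.009,"dy":0.012,"dz":0.001,"rx":0.4,"ry":0,"rz":3.3,"gripper":-1}
    - {"dx":-0.009,"dy":0.012,"dz":0.001,"rx":0.5,"ry":0,"rz":3.5,"gripper":-1}
    - {"dx":-0.01,"dy":0.014,"dz":0.001,"rx":0.5,"ry":0,"rz":3.7,"gripper":-1}
    - {"dx":-0.01,"dy":0.015,"dz":0.002,"rx":0.6,"ry":0,"rz":4,"gripper":-1}
    - {"dx":-0.009,"dy":0.016,"dz":0.001,"rx":0.6,"ry":0,"rz":4,"gripper":-1}
    - {"dx":-0.01,"dy":0.017,"dz":0.001,"rx":0.5,"ry":0,"rz":4.2,"gripper":-1}
    - {"dx":-0.009,"dy":0.018,"dz":0.001,"rx":0.6,"ry":0,"rz":4.2,"gripper":-1}
    - {"dx":-0.008,"dy":0.018,"dz":0.001,"rx":0.6,"ry":0,"rz":4.3,"gripper":-1}

```text
clock: 11.5
ee_pos: [601.1, -84.8, 204.9]
tool_rot: [2.699, 1.466, -0.183]
wrist_force: [-0.5, 0.6, -1.9]
width: 0.156
gripper_force: 58.8
```

jog_arm:
  plan:
    - {"dx":-0.008,"dy":0.019,"dz":0.001,"rx":0.6,"ry":0,"rz":4.3,"gripper":-1}
    - {"dx":-0.008,"dy":0.02,"dz":0.001,"rx":0.6,"ry":0,"rz":4.2,"gripper":-1}
    - {"dx":-0.006,"dy":0.02,"dz":0.001,"rx":0.6,"ry":0,"rz":4.2,"gripper":-1}
    - {"dx":-0.006,"dy":0.019,"dz":0.001,"rx":0.6,"ry":0,"rz":4,"gripper":-1}
    - {"dx":-0.004,"dy":0.02,"dz":0,"rx":0.5,"ry":0,"rz":3.9,"gripper":-1}
    - {"dx":-0.004,"dy":0.018,"dz":0.001,"rx":0.5,"ry":0,"rz":3.8,"gripper":-1}
    - {"dx":-0.003,"dy":0.018,"dz":0,"rx":0.5,"ry":0,"rz":3.5,"gripper":-1}
    - {"dx":-0.002,"dy":0.017,"dz":0,"rx":0.5,"ry":0,"rz":3.3,"gripper":-1}
    - {"dx":-0.002,"dy":0.016,"dz":0,"rx":0.4,"ry":0,"rz":3,"gripper":-1}
    - {"dx":-0.001,"dy":0.014,"dz":0.001,"rx":0.4,"ry":0,"rz":2.6,"gripper":-1}
    - {"dx":-0.001,"dy":0.013,"dz":0,"rx":0.3,"ry":0,"rz":2.3,"gripper":-1}
    - {"dx":0,"dy":0.01,"dz":0,"rx":0.3,"ry":0,"rz":2,"gripper":-1}

```text
clock: 12.7
ee_pos: [690.1, -274.8, 204.2]
tool_rot: [3.089, 0.422, -0.213]
wrist_force: [-0.2, 0.2, -2.0]
width: 0.151
gripper_force: 58.8
```

```bash
python3 - <<'E'
from h import *
np.set_printoptions(precision=1,suppress=True)
st()
h=np.array([np.cos(np.radians(PB)),np.sin(np.radians(PB))])
for th,z in((-8,110),(10,84),(25,78),(40,78)): print(th,mouth_tcp(PB,th,[*(B+20*h),z]))
b=env.camera('top');cv2.imwrite('pics/t2.png',b[:,:,::-1])
hsv=cv2.cvtColor(b,cv2.COLOR_RGB2HSV)
m=cv2.inRange(hsv,(12,110,80),(24,255,255));m[:150]=0;n,l,s,c=cv2.connectedComponentsWithStats(m)
for k in range(1,n):
  if s[k][4]>8:print(s[k],c[k])
p,ps,th=cur();R=Rt(ps,th);T=cal('top')
print('mouth now',p+R.apply([-135,0,9.6]),proj(T,p+R.apply([[-135,0,0],[-50,0,-10]])))
E
```

```text
t 12.7 p [ 690.1 -274.8  204.2] psi 15.6 th -7.9 F [-0.2  0.2 -2. ] w 0.151 g 58.8 q [ 0.3  0.9  0.1  1.   0.   1.4 -0.9]
-8 [ 692.4 -269.6  100.7]
10 [ 688.8 -270.6  116.9]
25 [ 676.3 -274.   143.8]
40 [ 656.  -279.7  172.1]
[493 150  15  10  71] [499.5 153.9]
[153 152  11  12  45] [160.  159.2]
[ 81 239   5   9  20] [ 82.8 243.2]
[ 86 240   9  10  55] [ 90.4 244.6]
[123 245  12  12 107] [128.5 250.4]
[107 256  15  13 113] [114.5 262.5]
mouth now [ 559.7 -313.   212.9] [[506.1 169.1]
 [491.3 128.3]]
```

```bash
python3 - <<'E'
from h import *
go((688.8,-270.6,117),15.5,10,n=9,cyl=False)
h=np.array([np.cos(np.radians(PB)),np.sin(np.radians(PB))])
# stage2, piecewise
st_=((688.8,-270.6,117),15.5,10.)
for th in (15,20,25,30,35,42):
    t=mouth_tcp(PB,th,[*(B+20*h),80]);go(t.round(1),15.5,th,n=2,cyl=False,ease=False,start=st_);st_=(t.round(1),15.5,th)
E
```

```text
[[0.0,-0.0,0.003,-0.0,0.6,-0.0],[0.002,-0.001,0.008,-0.0,1.7,-0.0],[0.001,-0.001,0.011,-0.0,2.3,-0.0],[0.001,-0.001,0.014,-0.0,2.9,-0.0],[-0.0,-0.001,0.014,-0.0,3.0,-0.1],[-0.001,-0.001,0.014,-0.0,2.8,0.0],[-0.001,-0.001,0.012,-0.0,2.4,0.0],[-0.001,-0.0,0.008,-0.0,1.6,-0.0],[-0.0,-0.001,0.002,-0.0,0.6,-0.0]]
[[-0.0011,-0.0,-0.0038,0.0,2.5,-0.0],[-0.0008,-0.0,-0.0039,0.0,2.5,-0.0]]
[[-0.0006,-0.0,-0.0059,-0.0,2.5,-0.0],[-0.0004,-0.0,-0.0058,-0.0,2.5,-0.0]]
[[-0.0007,-0.0,-0.0059,0.0,2.5,0.0],[-0.0004,-0.0,-0.0059,0.0,2.5,0.0]]
[[-0.0007,0.0,-0.0058,0.0,2.5,-0.0],[-0.0005,0.0,-0.0059,0.0,2.5,-0.0]]
[[-0.0007,0.0,-0.0059,0.0,2.5,-0.0],[-0.0004,0.0,-0.0059,-0.0,2.5,0.0]]
[[-0.0011,0.0,-0.0082,-0.0,3.5,0.0],[-0.0005,0.0,-0.0082,-0.0,3.5,0.0]]
```

jog_arm:
  plan:
    - {"dx":0,"dy":0,"dz":0.003,"rx":0,"ry":0.6,"rz":0,"gripper":-1}
    - {"dx":0.002,"dy":-0.001,"dz":0.008,"rx":0,"ry":1.7,"rz":0,"gripper":-1}
    - {"dx":0.001,"dy":-0.001,"dz":0.011,"rx":0,"ry":2.3,"rz":0,"gripper":-1}
    - {"dx":0.001,"dy":-0.001,"dz":0.014,"rx":0,"ry":2.9,"rz":0,"gripper":-1}
    - {"dx":0,"dy":-0.001,"dz":0.014,"rx":0,"ry":3,"rz":-0.1,"gripper":-1}
    - {"dx":-0.001,"dy":-0.001,"dz":0.014,"rx":0,"ry":2.8,"rz":0,"gripper":-1}
    - {"dx":-0.001,"dy":-0.001,"dz":0.012,"rx":0,"ry":2.4,"rz":0,"gripper":-1}
    - {"dx":-0.001,"dy":0,"dz":0.008,"rx":0,"ry":1.6,"rz":0,"gripper":-1}
    - {"dx":0,"dy":-0.001,"dz":0.002,"rx":0,"ry":0.6,"rz":0,"gripper":-1}
    - {"dx":0,"dy":0,"dz":0,"rx":0,"ry":0,"rz":0,"gripper":-1}

```text
clock: 13.75
ee_pos: [687.7, -266.3, 118.7]
tool_rot: [-3.073, -0.426, -0.268]
wrist_force: [-0.2, -0.0, -1.0]
width: 0.156
gripper_force: 58.8
```

```bash
python3 - <<'E'
from h import *
np.set_printoptions(precision=1,suppress=True)
st();p,ps,th=cur();R=Rt(ps,th);M=p+R.apply([-135,0,9.6])
h=np.array([np.cos(np.radians(PB)),np.sin(np.radians(PB))]);d=M[:2]-B;print('mouth',M,'base frame x,y',d@h,d@[-h[1],h[0]])
S=cal('scene');a=env.camera('scene');T=cal('top');b=env.camera('top')
print('proj scene',proj(S,p+R.apply([[-135,0,5],[-100,0,-20]])),'top',proj(T,p+R.apply([[-135,0,5],[-100,0,-10]])))
for n,im in(('scene',a),('top',b)):
  m=cv2.inRange(cv2.cvtColor(im,cv2.COLOR_RGB2HSV),(10,110,70),(24,255,255));k,l,s,c=cv2.connectedComponentsWithStats(m);print(n,[(s[i].tolist(),c[i].round(1).tolist()) for i in range(1,k) if s[i][4]>12 and c[i][0]>330])
cv2.imwrite('pics/p1.png',np.hstack([cv2.resize(a[110:230,330:450],(400,400)),cv2.resize(b[100:230,420:550],(400,400))])[:,:,::-1])
E
```

```text
t 13.75 p [ 687.7 -266.3  118.7] psi 15.8 th 10.0 F [-0.2 -0.  -1. ] w 0.156 g 58.8 q [ 0.4  0.8 -0.   1.4 -0.1  0.8 -0.8]
mouth [ 561.4 -302.    85.8] base frame x,y 20.115722268581006 3.720368326674695
proj scene [[391.8 160.3]
 [384.4 149.3]] top [[472.  184.8]
 [471.3 169.2]]
scene [([365, 144, 22, 11, 45], [375.4, 148.3])]
top [([357, 0, 10, 5, 38], [361.7, 1.8]), ([445, 0, 32, 18, 432], [459.2, 7.0]), ([459, 136, 19, 39, 284], [467.4, 154.2])]
```

jog_arm:
  plan:
    - {"dx":-0.001,"dy":0.002,"dz":-0.004,"rx":0,"ry":2.5,"rz":0,"gripper":-1}
    - {"dx":-0.001,"dy":0.001,"dz":-0.004,"rx":0,"ry":2.5,"rz":0,"gripper":-1}
    - {"dx":-0.0005,"dy":0,"dz":-0.006,"rx":0,"ry":2.5,"rz":0,"gripper":-1}
    - {"dx":-0.0005,"dy":0,"dz":-0.006,"rx":0,"ry":2.5,"rz":0,"gripper":-1}
    - {"dx":-0.0005,"dy":0,"dz":-0.006,"rx":0,"ry":2.5,"rz":0,"gripper":-1}
    - {"dx":-0.0005,"dy":0,"dz":-0.006,"rx":0,"ry":2.5,"rz":0,"gripper":-1}
    - {"dx":-0.0005,"dy":0,"dz":-0.006,"rx":0,"ry":2.5,"rz":0,"gripper":-1}
    - {"dx":-0.0005,"dy":0,"dz":-0.006,"rx":0,"ry":2.5,"rz":0,"gripper":-1}
    - {"dx":-0.0005,"dy":0,"dz":-0.006,"rx":0,"ry":2.5,"rz":0,"gripper":-1}
    - {"dx":-0.0005,"dy":0,"dz":-0.006,"rx":0,"ry":2.5,"rz":0,"gripper":-1}
    - {"dx":-0.001,"dy":0,"dz":-0.008,"rx":0,"ry":3.5,"rz":0,"gripper":-1}
    - {"dx":-0.001,"dy":0,"dz":-0.008,"rx":0,"ry":3.5,"rz":0,"gripper":-1}

```text
clock: 15.05
ee_pos: [653.7, -280.9, 182.0]
tool_rot: [-2.815, -0.391, -1.088]
wrist_force: [-0.4, 0.1, -2.4]
width: 0.156
gripper_force: 58.9
```

jog_arm:
  plan:
    - {"dx":0,"dy":0,"dz":0,"rx":0,"ry":0,"rz":0,"gripper":-1}
    - {"dx":0,"dy":0,"dz":0,"rx":0,"ry":0,"rz":0,"gripper":-1}
    - {"dx":0,"dy":0,"dz":0,"rx":0,"ry":0,"rz":0,"gripper":-1}
    - {"dx":0,"dy":0,"dz":0,"rx":0,"ry":0,"rz":0,"gripper":-1}

```text
clock: 15.45
ee_pos: [654.1, -279.2, 180.9]
tool_rot: [-2.815, -0.392, -1.082]
wrist_force: [-0.4, 0.6, -0.9]
width: 0.155
gripper_force: 59.0
```

```bash
cat > blob.py <<'E'
from h import *
st();a=env.camera('scene');b=env.camera('top')
for n,im in(('scene',a),('top',b)):
  m=cv2.inRange(cv2.cvtColor(im,cv2.COLOR_RGB2HSV),(10,110,60),(24,255,255));k,l,s,c=cv2.connectedComponentsWithStats(m);print(n,[(s[i].tolist(),c[i].round(1).tolist()) for i in range(1,k) if s[i][4]>8 and c[i][0]>330 and c[i][1]>40])
import time
cv2.imwrite('pics/p%d.png'%(env.state()['clock']*100),np.hstack([cv2.resize(a[110:230,330:450],(400,400)),cv2.resize(b[100:230,420:550],(400,400))])[:,:,::-1])
E
python3 blob.py
```

```text
t 15.45 p [ 654.1 -279.2  180.9] psi 15.9 th 42.1 F [-0.4  0.6 -0.9] w 0.155 g 59.0 q [ 1.03  0.72 -0.68  1.8  -0.45  0.25 -0.3 ]
scene []
top [([460, 192, 24, 20, 277], [471.9, 201.3])]
```

```bash
python3 - <<'E'
from h import *
go((680,-200,240),45,0,n=10,cyl=False,ease='soft')
E
```

```text
[[0.005,-0.004,-0.001,1.2,-2.7,-1.5],[0.006,-0.006,-0.001,1.5,-3.7,-2.0],[0.009,-0.007,-0.002,1.7,-4.4,-2.6],[0.009,-0.008,-0.003,1.7,-5.0,-3.0],[0.01,-0.007,-0.003,1.4,-5.2,-3.3],[0.01,-0.007,-0.004,1.2,-5.2,-3.4],[0.009,-0.006,-0.005,0.8,-5.0,-3.4],[0.009,-0.005,-0.004,0.4,-4.5,-3.0],[0.006,-0.004,-0.005,0.2,-3.7,-2.6],[0.005,-0.002,-0.003,0.1,-2.6,-1.8]]
```

jog_arm:
  plan:
    - {"dx":0.006,"dy":0,"dz":-0.008,"rx":0,"ry":-2.7,"rz":0,"gripper":-1}
    - {"dx":0.007,"dy":-0.003,"dz":-0.006,"rx":1.2,"ry":-3.7,"rz":-1.8,"gripper":-1}
    - {"dx":0.009,"dy":-0.008,"dz":-0.002,"rx":1.7,"ry":-4.4,"rz":-2.6,"gripper":-1}
    - {"dx":0.009,"dy":-0.008,"dz":-0.003,"rx":1.7,"ry":-5,"rz":-3,"gripper":-1}
    - {"dx":0.01,"dy":-0.007,"dz":-0.003,"rx":1.4,"ry":-5.2,"rz":-3.3,"gripper":-1}
    - {"dx":0.01,"dy":-0.007,"dz":-0.004,"rx":1.2,"ry":-5.2,"rz":-3.4,"gripper":-1}
    - {"dx":0.009,"dy":-0.006,"dz":-0.005,"rx":0.8,"ry":-5,"rz":-3.4,"gripper":-1}
    - {"dx":0.009,"dy":-0.005,"dz":-0.004,"rx":0.4,"ry":-4.5,"rz":-3,"gripper":-1}
    - {"dx":0.006,"dy":-0.004,"dz":-0.005,"rx":0.2,"ry":-3.7,"rz":-2.6,"gripper":-1}
    - {"dx":0.005,"dy":-0.002,"dz":-0.003,"rx":0,"ry":-2.6,"rz":-1.8,"gripper":-1}

```text
clock: 16.55
ee_pos: [679.2, -206.8, 250.2]
tool_rot: [2.923, 1.148, 0.002]
wrist_force: [0.9, 0.2, -0.8]
width: 0.157
gripper_force: 59.0
```

```bash
python3 blob.py; python3 - <<'E'
from h import *
T=cal('top');np.set_printoptions(precision=1,suppress=True)
h=np.array([np.cos(np.radians(PB)),np.sin(np.radians(PB)),0]);v=np.array([-h[1],h[0],0])
b3=np.array([*B,0])
print('pocket rim corners px',proj(T,[b3+sx*42*h+sy*45*v+[0,0,64] for sx in(1,-1) for sy in(1,-1)]).ravel())
print('floor corners px',proj(T,[b3+sx*42*h+sy*45*v+[0,0,8] for sx in(1,-1) for sy in(1,-1)]).ravel())
p,ps,th=cur();R=Rt(ps,th);print('tray ends px',proj(T,p+R.apply([[-135,-20,0],[-135,20,0],[-22,0,0]])).ravel())
go((470,0,230),90,0,n=20,ease='soft')
E
```

```text
t 16.55 p [ 679.2 -206.8  250.2] psi 42.9 th 0.0 F [ 0.9  0.2 -0.8] w 0.157 g 59.0 q [ 0.34  0.7  -0.16  1.17  0.11  1.28 -0.63]
scene []
top [([460, 192, 24, 20, 273], [471.8, 201.2])]
pocket rim corners px [447.5 182.4 484.  173.3 458.6 216.9 495.6 207.5]
floor corners px [439.6 187.7 473.9 179.1 449.9 220.1 484.7 211.2]
tray ends px [496.6 161.3 511.4 147.6 460.5 111.4]
[[0.002,-0.009,0.001,0.0,-0.0,-1.3],[0.002,-0.011,0.0,0.0,-0.0,-1.7],[0.002,-0.013,0.001,0.0,-0.0,-2.0],[0.003,-0.014,0.001,0.1,-0.0,-2.1],[0.004,-0.015,0.001,-0.0,-0.0,-2.4],[0.004,-0.017,0.001,-0.0,-0.1,-2.6],[0.004,-0.017,0.001,-0.0,0.0,-2.7],[0.005,-0.017,0.002,-0.0,0.0,-2.9],[0.006,-0.018,0.001,-0.0,-0.0,-2.9],[0.006,-0.017,0.001,0.0,-0.0,-2.9],[0.006,-0.018,0.001,0.0,-0.0,-2.9],[0.006,-0.016,0.001,0.0,-0.1,-2.9],[0.007,-0.016,0.002,0.0,0.0,-2.9],[0.006,-0.016,0.001,0.0,0.0,-2.7],[0.007,-0.014,0.001,0.0,0.0,-2.6],[0.006,-0.013,0.001,0.0,-0.0,-2.4],[0.006,-0.012,0.001,0.0,-0.0,-2.2],[0.005,-0.01,0.001,0.0,-0.0,-1.9],[0.005,-0.009,0.0,0.0,-0.0,-1.7],[0.004,-0.007,0.001,0.0,-0.0,-1.3]]
```

```bash
python3 - <<'E'
from h import *
w=env.camera('wrist');b=env.camera('top');a=env.camera('scene')
m=cv2.inRange(cv2.cvtColor(w,cv2.COLOR_RGB2HSV),(10,110,60),(24,255,255));k,l,s,c=cv2.connectedComponentsWithStats(m);print([(s[i].tolist()) for i in range(1,k) if s[i][4]>20])
cv2.imwrite('pics/q.png',np.hstack([cv2.resize(w[:,170:470],(300,400)),cv2.resize(b[160:230,430:510],(480,400),interpolation=cv2.INTER_CUBIC)])[:,:,::-1])
E
```

```text
[[555, 130, 79, 68, 155], [540, 199, 14, 12, 22], [454, 263, 11, 11, 31], [458, 268, 13, 11, 30]]
```

View pics/q.png

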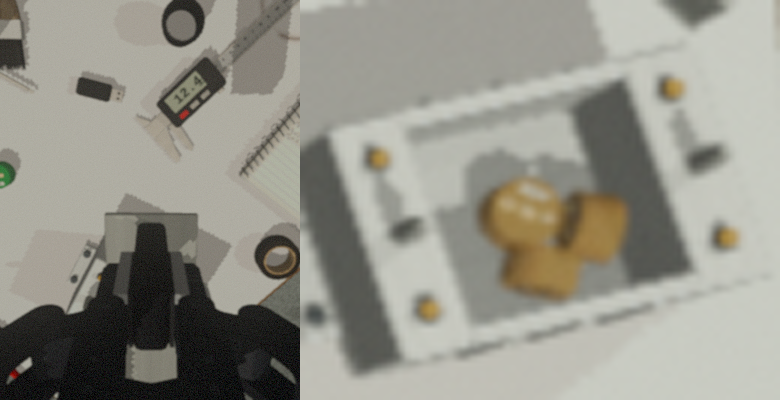

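All three pucks are in the pocket: one face-up at (523,215) in the crop and two on edge at (597,228) and (543,270). The chute in the wrist view is empty. Now I'll return the tray.

```bash
python3 - <<'E'
from h import *
go((470,20,215),92,0,n=12,ease='soft')
go((362,318,200),151,0,n=12,ease='soft',start=((470,20,215),92,0))
E
```

```text
[[0.004,-0.017,0.002,0.1,0.0,-2.5],[0.007,-0.022,0.002,-0.0,0.0,-3.5],[0.008,-0.027,0.003,-0.0,-0.0,-4.1],[0.009,-0.029,0.003,-0.1,-0.0,-4.6],[0.011,-0.03,0.004,0.0,0.0,-4.9],[0.012,-0.03,0.003,0.0,0.0,-5.1],[0.013,-0.03,0.004,0.0,0.0,-5.2],[0.013,-0.027,0.003,0.0,0.0,-4.9],[0.013,-0.025,0.003,0.0,0.0,-4.6],[0.012,-0.022,0.003,0.0,0.0,-4.1],[0.01,-0.017,0.002,0.0,0.0,-3.4],[0.008,-0.013,0.002,0.0,0.0,-2.6]]
[[0.016,0.0,0.001,0.0,0.0,-3.0],[0.022,0.001,0.001,-0.0,0.0,-4.1],[0.027,0.001,0.001,-0.0,0.0,-4.9],[0.03,0.002,0.001,-0.0,0.0,-5.5],[0.032,0.003,0.002,-0.0,0.0,-5.9],[0.033,0.004,0.001,-0.0,0.0,-6.1],[0.033,0.006,0.002,-0.0,0.0,-6.1],[0.032,0.007,0.002,-0.0,0.0,-5.9],[0.029,0.007,0.001,-0.0,0.0,-5.5],[0.026,0.007,0.001,-0.0,0.0,-4.9],[0.022,0.007,0.001,-0.0,0.0,-4.1],[0.015,0.006,0.001,-0.0,0.0,-3.0]]
```

jog_arm:
  plan:
    - {"dx":0.004,"dy":-0.017,"dz":0.002,"rx":0,"ry":0,"rz":-2.5,"gripper":-1}
    - {"dx":0.007,"dy":-0.022,"dz":0.002,"rx":0,"ry":0,"rz":-3.5,"gripper":-1}
    - {"dx":0.008,"dy":-0.027,"dz":0.003,"rx":0,"ry":0,"rz":-4.1,"gripper":-1}
    - {"dx":0.009,"dy":-0.029,"dz":0.003,"rx":0,"ry":0,"rz":-4.6,"gripper":-1}
    - {"dx":0.011,"dy":-0.03,"dz":0.004,"rx":0,"ry":0,"rz":-4.9,"gripper":-1}
    - {"dx":0.012,"dy":-0.03,"dz":0.003,"rx":0,"ry":0,"rz":-5.1,"gripper":-1}
    - {"dx":0.013,"dy":-0.03,"dz":0.004,"rx":0,"ry":0,"rz":-5.2,"gripper":-1}
    - {"dx":0.013,"dy":-0.027,"dz":0.003,"rx":0,"ry":0,"rz":-4.9,"gripper":-1}
    - {"dx":0.013,"dy":-0.025,"dz":0.003,"rx":0,"ry":0,"rz":-4.6,"gripper":-1}
    - {"dx":0.012,"dy":-0.022,"dz":0.003,"rx":0,"ry":0,"rz":-4.1,"gripper":-1}
    - {"dx":0.01,"dy":-0.017,"dz":0.002,"rx":0,"ry":0,"rz":-3.4,"gripper":-1}
    - {"dx":0.008,"dy":-0.013,"dz":0.002,"rx":0,"ry":0,"rz":-2.6,"gripper":-1}

```text
clock: 18.0
ee_pos: [468.6, 19.9, 215.2]
tool_rot: [2.18, 2.26, 0.0]
wrist_force: [-0.3, 1.3, -0.2]
width: 0.157
gripper_force: 59.0
```

jog_arm:
  plan:
    - {"dx":0.016,"dy":0,"dz":0.001,"rx":0,"ry":0,"rz":-3,"gripper":-1}
    - {"dx":0.022,"dy":0.001,"dz":0.001,"rx":0,"ry":0,"rz":-4.1,"gripper":-1}
    - {"dx":0.027,"dy":0.001,"dz":0.001,"rx":0,"ry":0,"rz":-4.9,"gripper":-1}
    - {"dx":0.03,"dy":0.002,"dz":0.001,"rx":0,"ry":0,"rz":-5.5,"gripper":-1}
    - {"dx":0.032,"dy":0.003,"dz":0.002,"rx":0,"ry":0,"rz":-5.9,"gripper":-1}
    - {"dx":0.033,"dy":0.004,"dz":0.001,"rx":0,"ry":0,"rz":-6.1,"gripper":-1}
    - {"dx":0.033,"dy":0.006,"dz":0.002,"rx":0,"ry":0,"rz":-6.1,"gripper":-1}
    - {"dx":0.032,"dy":0.007,"dz":0.002,"rx":0,"ry":0,"rz":-5.9,"gripper":-1}
    - {"dx":0.029,"dy":0.007,"dz":0.001,"rx":0,"ry":0,"rz":-5.5,"gripper":-1}
    - {"dx":0.026,"dy":0.007,"dz":0.001,"rx":0,"ry":0,"rz":-4.9,"gripper":-1}
    - {"dx":0.022,"dy":0.007,"dz":0.001,"rx":0,"ry":0,"rz":-4.1,"gripper":-1}
    - {"dx":0.015,"dy":0.006,"dz":0.001,"rx":0,"ry":0,"rz":-3,"gripper":-1}

```text
clock: 19.2
ee_pos: [361.8, 320.2, 200.1]
tool_rot: [0.78, 3.042, 0.003]
wrist_force: [-0.2, 0.4, -1.2]
width: 0.157
gripper_force: 60.7
```

```bash
python3 - <<'E'
from h import *
st();go((362,318,13),151,0,n=11)
E
```

```text
t 19.2 p [361.8 320.2 200.1] psi 151.3 th -0.0 F [-0.2  0.4 -1.2] w 0.157 g 60.7 q [-0.26  0.46 -0.73  1.91  0.39  0.91 -0.11]
[[-0.0,-0.0,0.004,0.1,0.0,0.0],[-0.0,-0.0,0.012,0.0,0.0,0.0],[-0.0,-0.0,0.018,0.0,0.0,0.0],[-0.0,-0.001,0.022,0.0,0.0,0.1],[-0.001,0.0,0.025,0.0,0.0,0.0],[0.0,-0.0,0.025,0.0,0.0,0.0],[0.0,-0.0,0.025,0.0,0.0,0.1],[0.0,-0.001,0.022,0.0,0.0,0.0],[-0.0,0.0,0.018,0.0,0.0,0.0],[-0.0,0.0,0.012,0.0,0.0,0.0],[-0.0,0.0,0.004,0.0,0.0,0.1]]
```

jog_arm:
  plan:
    - {"dx":0,"dy":0,"dz":0.006,"rx":0,"ry":0,"rz":0,"gripper":-1}
    - {"dx":0,"dy":0,"dz":0.02,"rx":0,"ry":0,"rz":0,"gripper":-1}
    - {"dx":0,"dy":0,"dz":0.03,"rx":0,"ry":0,"rz":0,"gripper":-1}
    - {"dx":0,"dy":-0.001,"dz":0.03,"rx":0,"ry":0,"rz":0,"gripper":-1}
    - {"dx":0,"dy":0,"dz":0.03,"rx":0,"ry":0,"rz":0,"gripper":-1}
    - {"dx":0,"dy":-0.001,"dz":0.03,"rx":0,"ry":0,"rz":0,"gripper":-1}
    - {"dx":0,"dy":0,"dz":0.02,"rx":0,"ry":0,"rz":0,"gripper":-1}
    - {"dx":0,"dy":0,"dz":0.012,"rx":0,"ry":0,"rz":0,"gripper":-1}
    - {"dx":0,"dy":0,"dz":0.006,"rx":0,"ry":0,"rz":0,"gripper":-1}
    - {"dx":0,"dy":0,"dz":0.003,"rx":0,"ry":0,"rz":0,"gripper":-1}
    - {"dx":0,"dy":0,"dz":0,"rx":0,"ry":0,"rz":0,"gripper":-1}

```text
clock: 20.3
ee_pos: [362.0, 316.8, 13.2]
tool_rot: [0.785, 3.04, 0.001]
wrist_force: [0.1, 0.5, -2.0]
width: 0.154
gripper_force: 60.5
```

```bash
python3 - <<'E'
from h import *
st()
E
```

```text
t 20.3 p [362.  316.8  13.2] psi 151.0 th -0.1 F [ 0.1  0.5 -2. ] w 0.154 g 60.5 q [-0.46  0.73 -0.46  2.09  0.7   0.48 -0.39]
```

jog_arm:
  plan:
    - {"dx":0,"dy":0,"dz":0.002,"rx":0,"ry":0,"rz":0,"gripper":-1}
    - {"dx":0,"dy":0,"dz":0.0015,"rx":0,"ry":0,"rz":0,"gripper":-1}
    - {"dx":0,"dy":0,"dz":0,"rx":0,"ry":0,"rz":0,"gripper":-1}

```text
clock: 20.6
ee_pos: [361.6, 316.7, 9.7]
tool_rot: [0.784, 3.04, 0.001]
wrist_force: [-0.1, 0.3, -1.5]
width: 0.156
gripper_force: 60.5
```

jog_arm:
  plan:
    - {"dx":0,"dy":0,"dz":0,"rx":0,"ry":0,"rz":0,"gripper":-0.4}
    - {"dx":0,"dy":0,"dz":0,"rx":0,"ry":0,"rz":0,"gripper":0}
    - {"dx":0,"dy":0,"dz":0,"rx":0,"ry":0,"rz":0,"gripper":0}
    - {"dx":0,"dy":0,"dz":-0.01,"rx":0,"ry":0,"rz":0,"gripper":0}
    - {"dx":0,"dy":0,"dz":-0.03,"rx":0,"ry":0,"rz":0,"gripper":0}
    - {"dx":0,"dy":0,"dz":-0.04,"rx":0,"ry":0,"rz":0,"gripper":1}
    - {"dx":0,"dy":0,"dz":-0.04,"rx":0,"ry":0,"rz":0,"gripper":1}
    - {"dx":0,"dy":0,"dz":-0.04,"rx":0,"ry":0,"rz":0,"gripper":1}
    - {"dx":0,"dy":0,"dz":-0.02,"rx":0,"ry":0,"rz":0,"gripper":1}

```text
clock: 21.5
ee_pos: [361.7, 318.0, 193.4]
tool_rot: [0.783, 3.038, 0.008]
wrist_force: [1.3, 0.2, -0.0]
width: 1.0
gripper_force: 0.0
```

```bash
python3 - <<'E'
from h import *
st()
w=env.camera('wrist');cv2.imwrite('pics/w5.png',w[:,:,::-1]);C=cal('wrist');np.set_printoptions(precision=1,suppress=True)
m=(w.max(2)<70).astype(np.uint8);n,l,s,c=cv2.connectedComponentsWithStats(m)
for k in range(1,n):
  if 300<s[k][4]<4000 and abs(c[k][0]-320)<40:
    x,y,ww,h,_=s[k];print(s[k],plane(C,[(c[k][0],y+h)],56),plane(C,[(c[k][0],y)],5))
# cover: target above grip; tool y along cover x (28mm)
go((432,38,190),80,0,n=12,ease='soft')
E
```

```text
t 21.5 p [361.7 318.  193.4] psi 151.1 th -0.2 F [ 1.3  0.2 -0. ] w 1.000 g 0.0 q [-0.26  0.47 -0.74  1.92  0.4   0.89 -0.13]
[311 157  16  45 622] [[377.4 310.6  56. ]] [[350.8 325.5   5. ]]
[[-0.014,-0.008,0.0,0.6,-0.0,3.7],[-0.018,-0.01,0.001,-0.0,0.0,4.9],[-0.023,-0.011,0.0,-0.0,0.0,5.8],[-0.026,-0.012,0.001,0.0,0.1,6.7],[-0.028,-0.01,0.0,0.0,-0.0,7.1],[-0.029,-0.009,0.001,0.1,0.0,7.3],[-0.03,-0.008,0.001,-0.0,0.0,7.4],[-0.028,-0.005,0.0,-0.0,0.1,7.1],[-0.027,-0.003,0.001,-0.0,-0.0,6.6],[-0.023,-0.002,0.0,-0.0,0.0,5.9],[-0.02,0.0,0.001,0.0,0.0,4.9],[-0.014,0.001,-0.0,0.0,0.0,3.7]]
```

jog_arm:
  plan:
    - {"dx":-0.014,"dy":-0.008,"dz":0,"rx":0.6,"ry":0,"rz":3.7,"gripper":1}
    - {"dx":-0.018,"dy":-0.01,"dz":0.001,"rx":0,"ry":0,"rz":4.9,"gripper":1}
    - {"dx":-0.023,"dy":-0.011,"dz":0,"rx":0,"ry":0,"rz":5.8,"gripper":1}
    - {"dx":-0.026,"dy":-0.012,"dz":0.001,"rx":0,"ry":0.1,"rz":6.7,"gripper":1}
    - {"dx":-0.028,"dy":-0.01,"dz":0,"rx":0,"ry":0,"rz":7.1,"gripper":1}
    - {"dx":-0.029,"dy":-0.009,"dz":0.001,"rx":0.1,"ry":0,"rz":7.3,"gripper":1}
    - {"dx":-0.03,"dy":-0.008,"dz":0.001,"rx":0,"ry":0,"rz":7.4,"gripper":1}
    - {"dx":-0.028,"dy":-0.005,"dz":0,"rx":0,"ry":0.1,"rz":7.1,"gripper":1}
    - {"dx":-0.027,"dy":-0.003,"dz":0.001,"rx":0,"ry":0,"rz":6.6,"gripper":1}
    - {"dx":-0.023,"dy":-0.002,"dz":0,"rx":0,"ry":0,"rz":5.9,"gripper":1}
    - {"dx":-0.02,"dy":0,"dz":0.001,"rx":0,"ry":0,"rz":4.9,"gripper":1}
    - {"dx":-0.014,"dy":0.001,"dz":0,"rx":0,"ry":0,"rz":3.7,"gripper":1}

```text
clock: 22.75
ee_pos: [429.7, 32.4, 184.3]
tool_rot: [-2.416, -2.008, 0.021]
wrist_force: [0.6, 0.1, -0.9]
width: 0.999
gripper_force: 0.0
```

```bash
python3 - <<'E'
from h import *
np.set_printoptions(precision=1,suppress=True)
st()
C=cal('wrist');w=env.camera('wrist');cv2.imwrite('pics/w6.png',w[:,:,::-1]);hp=proj(C,[(442.9,97.2,14),(422.2,-20.7,14),(431.5,38,49)]);print(hp)
# grip block mask: dark grey (~70-100)
x,y=hp[2].astype(int);print('px',w[y,x],w[y-10:y+11:5,x].tolist())
g=w.max(2);sub=g[y-70:y+90,x-60:x+60]
m=np.zeros_like(g);m[max(0,y-70):y+90,x-60:x+60]=(sub<105);k,l,s,c=cv2.connectedComponentsWithStats(m)
for i in range(1,k):
  if s[i][4]>150:
    cn=cv2.findContours((l==i).astype(np.uint8),0,2)[0][0];r=cv2.minAreaRect(cn);print(s[i],c[i],r)
E
```

```text
t 22.75 p [429.7  32.4 184.3] psi 79.5 th -0.6 F [ 0.6  0.1 -0.9] w 0.999 g 0.0 q [ 0.1  0.4 -0.4  2.   0.2  0.8 -0.5]
[[322.7 102.3]
 [323.7 227. ]
 [322.  177.7]]
px [65 67 64] [[66, 66, 63], [69, 67, 66], [65, 67, 64], [92, 89, 86], [85, 89, 85]]
[ 310  141   33   61 1906] [326.2 170.5] ((326.0, 171.0), (60.0, 32.0), 90.0)
```

```bash
python3 - <<'E'
from h import *
np.set_printoptions(precision=1,suppress=True)
C=cal('wrist');w=cv2.imread('pics/w6.png').max(2)
psi=80;u=np.array([np.cos(np.radians(psi)),np.sin(np.radians(psi)),0])
a=plane(C,[(326.5,202)],49)[0];b=plane(C,[(326.5,141)],14)[0];print(a,b,'centre from near edge',a+25*u,'far foot',b-25*u)
for r in(145,155,165,175,185,195,200):
  cc=np.where(w[r,290:370]<105)[0]+290;print(r,cc[[0,-1]],w[r,326])
# holes: dark blobs near prediction
hs=[]
for (x,y) in((323,102),(324,227)):
  print(w[y-14:y+15:4,x-16:x+22:4])
E
```

```text
[431.4  13.9  49. ] [440.2  60.7  14. ] centre from near edge [435.7  38.5  49. ] far foot [435.9  36.1  14. ]
145 [311 341] 58
155 [310 342] 69
165 [310 342] 66
175 [311 342] 69
185 [311 342] 84
195 [312 369] 86
200 [313 339] 89
[[145 145 147 148 147 146 143 148 146 148]
 [146 145 147 143 140 134 138 144 144 143]
 [143 147 146 138 133 134 132 143 144 147]
 [142 144 145 131 138 137 135 139 146 144]
 [149 145 144 133 135 134 122 144 144 145]
 [145 139 149 142 135 125 136 144 147 144]
 [139 146 146 142 148 148 141 146 146 146]
 [131 130 148 142 151 146 139 143 144 149]]
[[192 189 187 189 186 189 187 187 190 191]
 [188 189 185 188 189 186 188 186 190 192]
 [190 190 186 177 142 138 188 183 188 190]
 [188 188 183 122 137 138 149 187 191 190]
 [187 187 184 153 102 101 174 186 188 190]
 [187 188 185 188 180 181 190 187 189 188]
 [188 185 181 188 185 187 187 184 188 190]
 [194 191 194 193 192 193 193 195 193 194]]
```

```bash
python3 - <<'E'
from h import *
go((434.5,38,40),79.9,0,n=6,cyl=False)
E
```

```text
[[0.001,0.0,0.011,-0.5,0.1,-0.0],[0.002,0.001,0.026,0.0,0.1,-0.2],[0.002,0.001,0.035,0.0,0.1,-0.1],[0.002,0.001,0.035,0.0,0.2,-0.2],[0.002,0.0,0.027,0.0,0.1,-0.1],[0.0,0.0,0.01,0.0,0.1,-0.0]]
```

jog_arm:
  plan:
    - {"dx":0.001,"dy":0,"dz":0.011,"rx":-0.5,"ry":0.1,"rz":0,"gripper":1}
    - {"dx":0.002,"dy":0.001,"dz":0.026,"rx":0,"ry":0.1,"rz":-0.2,"gripper":1}
    - {"dx":0.002,"dy":0.001,"dz":0.035,"rx":0,"ry":0.1,"rz":-0.1,"gripper":1}
    - {"dx":0.002,"dy":0.001,"dz":0.035,"rx":0,"ry":0.2,"rz":-0.2,"gripper":1}
    - {"dx":0.001,"dy":0.001,"dz":0.027,"rx":0,"ry":0.1,"rz":0,"gripper":1}
    - {"dx":0,"dy":0,"dz":0.02,"rx":0,"ry":0,"rz":0,"gripper":0.5}
    - {"dx":0,"dy":0,"dz":0.012,"rx":0,"ry":0,"rz":0,"gripper":0.2}
    - {"dx":0,"dy":0,"dz":0.008,"rx":0,"ry":0,"rz":0,"gripper":0}
    - {"dx":0,"dy":0,"dz":0,"rx":0,"ry":0,"rz":0,"gripper":0}

```text
clock: 23.7
ee_pos: [435.9, 42.6, 10.5]
tool_rot: [-2.397, -2.03, -0.003]
wrist_force: [-0.9, 0.3, -0.2]
width: 0.498
gripper_force: 0.0
```

```bash
python3 - <<'E'
from h import *
st()
w=env.camera('wrist');C=cal('wrist');p,ps,th=cur();R=Ro.from_rotvec(env.state()['tool_rot'])
cv2.imwrite('pics/w7.png',w[:,:,::-1])
print(proj(C,p+R.apply([[11,-21.3,-18],[11,21.3,-18]])))
g=w.max(2)
for r in(200,215,225,235,245):print(r,''.join('#' if v<50 else '+' if v<100 else '.' for v in g[r,220:430:2]))
E
```

```text
t 23.7 p [435.9  42.6  10.5] psi 80.5 th 0.1 F [-0.9  0.3 -0.2] w 0.498 g 0.0 q [-0.02  0.67 -0.18  2.21  0.4   0.29 -0.72]
[[269.17149231 253.36822403]
 [368.3329526  253.38081719]]
200 .........................................................................................................
215 .++++++++++...............................................................................+++++++++......
225 ....................................+##++#++++++#++#+++#+++##+#++........................................
235 ..................................+##++##+#####++#+##+#+###+++#++#.......................................
245 .................................+#+##+######+##+#+#+#+###+++++####......................................
```

jog_arm:
  plan:
    - {"dx":-0.004,"dy":0,"dz":0.003,"rx":0,"ry":0,"rz":0.5,"gripper":0}
    - {"dx":0,"dy":0,"dz":0.003,"rx":0,"ry":0,"rz":0,"gripper":-0.1}
    - {"dx":0,"dy":0,"dz":0,"rx":0,"ry":0,"rz":0,"gripper":-0.2}
    - {"dx":0,"dy":0,"dz":0,"rx":0,"ry":0,"rz":0,"gripper":-0.3}
    - {"dx":0,"dy":0,"dz":0,"rx":0,"ry":0,"rz":0,"gripper":-1}
    - {"dx":0,"dy":0,"dz":0,"rx":0,"ry":0,"rz":0,"gripper":-1}
    - {"dx":0,"dy":0,"dz":0,"rx":0,"ry":0,"rz":0,"gripper":-1}
    - {"dx":0,"dy":0,"dz":0,"rx":0,"ry":0,"rz":0,"gripper":-1}

```text
clock: 24.55
ee_pos: [435.2, 38.1, 5.6]
tool_rot: [2.407, 2.018, 0.004]
wrist_force: [-1.6, 0.6, 5.7]
width: 0.319
gripper_force: 60.8
```

```bash
python3 - <<'E'
from h import *
st();C=cal('wrist');np.set_printoptions(precision=1,suppress=True)
w=env.camera('wrist');cv2.imwrite('pics/w8.png',w[:,:,::-1])
print('far hole pred px',proj(C,[(442.9,97.2,14),(447,97,14)]))
E
```

```text
t 24.55 p [435.2  38.1   5.6] psi 80.0 th 0.1 F [-1.6  0.6  5.7] w 0.319 g 60.8 q [-0.02  0.68 -0.17  2.21  0.41  0.27 -0.72]
far hole pred px [[312.4 136.4]
 [322.2 135.2]]
```

```bash
python3 - <<'E'
from h import *
np.set_printoptions(precision=1,suppress=True,linewidth=200)
C=cal('wrist');w=cv2.imread('pics/w8.png');g=cv2.cvtColor(w,cv2.COLOR_BGR2GRAY)
print(g[110:166:3,285:360:3])
cv2.imwrite('pics/w8c.png',cv2.resize(w[60:260,200:440],(720,600),interpolation=cv2.INTER_CUBIC))
E
```

```text
[[134 134 145 151 152 151 149 149 149 151 149 150 152 150 143 147 149 146 152 150 146 150 152 151 151]
 [135 134 137 152 151 149 149 147 149 150 150 147 144 145 147 144 150 147 151 149 146 145 150 153 150]
 [136 137 134 145 151 149 146 149 149 139 136 132 137 133 128 135 146 147 151 150 146 145 150 152 150]
 [137 137 136 135 150 149 146 150 141 141 137 143 138 139 138 127 130 148 154 147 141 148 148 150 151]
 [132 137 134 135 140 152 149 143 139 139 140 135 139 138 140 139 129 134 153 148 147 150 152 150 153]
 [138 135 129 135 138 145 147 137 137 136 138 135 142 138 140 140 137 122 148 150 147 150 151 154 150]
 [135 135 133 134 133 136 140 126 135 139 141 140 139 140 138 133 139 113 149 150 148 147 152 154 151]
 [138 137 132 136 137 136 137 121 140 140 139 137 138 137 137 137 137 101 143 149 145 148 150 149 152]
 [135 136 135 133 135 137 124 108 137 139 139 136 138 138 137 141 131 105 143 150 147 150 151 154 148]
 [135 136 133 134 138 136 126 109 119 135 138 135 137 139 136 140 110 115 150 149 148 150 146 151 151]
 [134 135 133 134 135 134 132 126 103 120 139 141 137 140 137 111 101 
[... 157 characters left out ...]
 134 132 137 142 134 115 103 102 107 111 121 135 149 151 150 150 149 150 154 150]
 [135 133 132 136 138 139 136 139 152 145 143 135 131 137 137 141 143 151 150 146 148 147 148 147 154]
 [135 138 132 136 139 135 133 143 149 146 147 145 153 153 145 145 148 150 150 151 147 146 153 148 150]
 [136 136 137 132 135 136 133 137 151 148 150 146 149 152 144 143 148 147 151 144 146 150 151 155 150]
 [136 136 133 131 135 134 143 149 145 151 151 147 150 152 147 146 145 151 153 148 145 146 151 153 148]
 [135 137 136 134 134 134 135 143 147 150 149 150 148 150 143 145 148 149 151 148 149 150 153 152 148]
 [135 137 132 132 134 134 135 138 150 146 150 152 152 147 143 145 144 149 152 148 147 151 151 152 150]]
```

```bash
python3 - <<'E'
from h import *
np.set_printoptions(precision=1,suppress=True)
C=cal('wrist');s=env.state();p=np.array(s['ee_pos']);R=Ro.from_rotvec(s['tool_rot'])
for uv in((320,131),(302.5,131),(337.5,131),(320,115),(320,147.5)):
  X=plane(C,[uv],14)[0];print(uv,X,R.inv().apply(X-p))
h=np.radians(PB);b=np.array([[np.cos(h),-np.sin(h)],[np.sin(h),np.cos(h)]])
print('base px top', B)
go((430,0,190),85,0,n=10,ease='soft')
E
```

```text
(320, 131) [446.4  98.8  14. ] [61.7  0.5 -8.3]
(302.5, 131) [439.3 100.1  14. ] [61.7 -6.7 -8.3]
(337.5, 131) [453.5  97.6  14. ] [61.7  7.7 -8.3]
(320, 115) [447.5 105.1  14. ] [68.2  0.5 -8.3]
(320, 147.5) [445.2  92.1  14. ] [54.9  0.5 -8.3]
base px top [ 543. -311.]
[[-0.002,0.0,-0.012,0.1,-0.0,-0.3],[-0.004,0.0,-0.016,0.0,-0.0,-0.5],[-0.004,0.001,-0.02,0.0,-0.0,-0.5],[-0.004,-0.0,-0.021,0.0,-0.0,-0.6],[-0.005,-0.0,-0.023,0.0,-0.0,-0.6],[-0.005,-0.0,-0.023,0.0,-0.1,-0.6],[-0.004,-0.0,-0.022,0.0,0.0,-0.6],[-0.004,-0.0,-0.019,0.0,0.0,-0.6],[-0.004,-0.001,-0.017,0.0,0.0,-0.4],[-0.002,0.0,-0.011,0.0,0.0,-0.3]]
```

jog_arm:
  plan:
    - {"dx":0,"dy":0,"dz":-0.003,"rx":0,"ry":0,"rz":0,"gripper":-1}
    - {"dx":0,"dy":0,"dz":-0.008,"rx":0,"ry":0,"rz":0,"gripper":-1}
    - {"dx":0,"dy":0,"dz":-0.015,"rx":0,"ry":0,"rz":0,"gripper":-1}
    - {"dx":0,"dy":0,"dz":-0.022,"rx":0,"ry":0,"rz":0,"gripper":-1}
    - {"dx":0,"dy":0,"dz":-0.028,"rx":0,"ry":0,"rz":0,"gripper":-1}
    - {"dx":0,"dy":0,"dz":-0.028,"rx":0,"ry":0,"rz":0,"gripper":-1}
    - {"dx":0,"dy":0,"dz":-0.022,"rx":0,"ry":0,"rz":0,"gripper":-1}
    - {"dx":0,"dy":0,"dz":-0.015,"rx":0,"ry":0,"rz":0,"gripper":-1}
    - {"dx":0,"dy":0,"dz":-0.008,"rx":0,"ry":0,"rz":0,"gripper":-1}

```text
clock: 25.5
ee_pos: [435.5, 37.8, 155.7]
tool_rot: [2.406, 2.017, 0.008]
wrist_force: [0.1, 0.1, -4.6]
width: 0.313
gripper_force: 59.8
```

```bash
python3 - <<'E'
from h import *
st()
go((556,-359,152),105.5,0,n=20)
E
```

```text
t 25.5 p [435.5  37.8 155.7] psi 80.0 th 0.1 F [ 0.1  0.1 -4.6] w 0.313 g 59.8 q [ 0.15  0.4  -0.39  2.09  0.24  0.69 -0.57]
[[-0.002,0.002,0.0,0.3,-0.0,-0.2],[-0.004,0.006,0.0,-0.0,-0.0,-0.5],[-0.008,0.009,0.0,-0.0,-0.0,-0.9],[-0.011,0.012,0.0,-0.0,-0.0,-1.1],[-0.015,0.014,0.0,-0.0,-0.0,-1.3],[-0.018,0.015,0.001,-0.0,-0.0,-1.5],[-0.021,0.015,-0.0,-0.0,-0.0,-1.7],[-0.025,0.014,0.0,-0.0,-0.1,-1.8],[-0.027,0.012,0.0,-0.0,0.0,-1.9],[-0.03,0.01,0.0,-0.0,0.0,-1.9],[-0.031,0.008,0.001,-0.0,0.0,-1.9],[-0.032,0.004,-0.0,-0.0,0.0,-1.9],[-0.032,0.001,0.0,-0.0,-0.0,-1.7],[-0.03,-0.001,0.0,-0.0,-0.0,-1.7],[-0.028,-0.003,0.001,-0.0,-0.0,-1.6],[-0.024,-0.005,-0.0,0.0,-0.0,-1.3],[-0.02,-0.005,-0.0,0.0,-0.0,-1.1],[-0.015,-0.005,0.0,0.0,-0.0,-0.8],[-0.01,-0.004,0.0,0.0,-0.0,-0.6],[-0.003,-0.001,0.0,0.0,-0.0,-0.1]]
```

jog_arm:
  plan:
    - {"dx":-0.002,"dy":0.002,"dz":0,"rx":0.3,"ry":0,"rz":-0.2,"gripper":-1}
    - {"dx":-0.004,"dy":0.006,"dz":0,"rx":0,"ry":0,"rz":-0.5,"gripper":-1}
    - {"dx":-0.008,"dy":0.009,"dz":0,"rx":0,"ry":0,"rz":-0.9,"gripper":-1}
    - {"dx":-0.011,"dy":0.012,"dz":0,"rx":0,"ry":0,"rz":-1.1,"gripper":-1}
    - {"dx":-0.015,"dy":0.014,"dz":0,"rx":0,"ry":0,"rz":-1.3,"gripper":-1}
    - {"dx":-0.018,"dy":0.015,"dz":0,"rx":0,"ry":0,"rz":-1.5,"gripper":-1}
    - {"dx":-0.021,"dy":0.015,"dz":0,"rx":0,"ry":0,"rz":-1.7,"gripper":-1}
    - {"dx":-0.025,"dy":0.014,"dz":0,"rx":0,"ry":0,"rz":-1.8,"gripper":-1}
    - {"dx":-0.027,"dy":0.012,"dz":0,"rx":0,"ry":0,"rz":-1.9,"gripper":-1}
    - {"dx":-0.03,"dy":0.01,"dz":0,"rx":0,"ry":0,"rz":-1.9,"gripper":-1}
    - {"dx":-0.031,"dy":0.008,"dz":0,"rx":0,"ry":0,"rz":-1.9,"gripper":-1}
    - {"dx":-0.032,"dy":0.004,"dz":0,"rx":0,"ry":0,"rz":-1.9,"gripper":-1}

```text
clock: 26.7
ee_pos: [548.9, -196.1, 151.4]
tool_rot: [-2.085, -2.342, 0.001]
wrist_force: [0.1, 0.4, -4.3]
width: 0.314
gripper_force: 59.8
```

jog_arm:
  plan:
    - {"dx":-0.032,"dy":0.001,"dz":0,"rx":0,"ry":0,"rz":-1.7,"gripper":-1}
    - {"dx":-0.03,"dy":-0.001,"dz":0,"rx":0,"ry":0,"rz":-1.7,"gripper":-1}
    - {"dx":-0.028,"dy":-0.003,"dz":0.001,"rx":0,"ry":0,"rz":-1.6,"gripper":-1}
    - {"dx":-0.024,"dy":-0.005,"dz":0,"rx":0,"ry":0,"rz":-1.3,"gripper":-1}
    - {"dx":-0.02,"dy":-0.005,"dz":0,"rx":0,"ry":0,"rz":-1.1,"gripper":-1}
    - {"dx":-0.015,"dy":-0.005,"dz":0,"rx":0,"ry":0,"rz":-0.8,"gripper":-1}
    - {"dx":-0.01,"dy":-0.004,"dz":0,"rx":0,"ry":0,"rz":-0.6,"gripper":-1}
    - {"dx":-0.003,"dy":-0.001,"dz":0,"rx":0,"ry":0,"rz":-0.1,"gripper":-1}
    - {"dx":0,"dy":0,"dz":0,"rx":0,"ry":0,"rz":0,"gripper":-1}
    - {"dx":0,"dy":0,"dz":0,"rx":0,"ry":0,"rz":0,"gripper":-1}

```text
clock: 27.7
ee_pos: [556.1, -357.1, 151.7]
tool_rot: [-1.897, -2.498, -0.003]
wrist_force: [-0.4, 0.5, -4.2]
width: 0.321
gripper_force: 59.8
```

```bash
python3 - <<'E'
from h import *
np.set_printoptions(precision=1,suppress=True,linewidth=220)
st()
C=cal('wrist');w=env.camera('wrist');cv2.imwrite('pics/wa.png',w[:,:,::-1]);np.save('Ca.npy',np.r_[C[0].ravel(),C[1].ravel(),C[2]])
h=np.radians(PB);X=np.array([np.cos(h),np.sin(h),0]);Y=np.array([-X[1],X[0],0]);b=np.array([*B,0])
pts=[b+60*Y+[0,0,88],b+60*Y+[0,0,64],b+60*Y+32*X+[0,0,69],b+60*Y-32*X+[0,0,69]];q=proj(C,pts);print(q)
hsv=cv2.cvtColor(w,cv2.COLOR_RGB2HSV);m=cv2.inRange(hsv,(10,70,60),(30,255,255));k,l,s,c=cv2.connectedComponentsWithStats(m)
print([(s[i].tolist(),c[i].round(1).tolist()) for i in range(1,k) if s[i][4]>15])
x,y=q[:2].mean(0).astype(int);g=w.max(2);print(x,y);print(g[max(0,y-40):y+40:4,x-32:x+33:3])
x0=g
cv2.imwrite('pics/wac.png',cv2.resize(w[0:200,200:460],(780,600),interpolation=cv2.INTER_CUBIC)[:,:,::-1])
E
```

```text
t 27.7 p [ 556.1 -357.1  151.7] psi 105.6 th 0.3 F [-0.4  0.5 -4.2] w 0.321 g 59.8 q [ 0.8  0.7 -0.5  1.5  0.4  1.   0.5]
[[319.4  34.8]
 [319.6  40.7]
 [371.   39.7]
 [268.   39.5]]
[([62, 9, 10, 125, 167], [66.4, 68.5]), ([267, 32, 14, 15, 159], [273.6, 38.6]), ([369, 32, 15, 15, 168], [376.1, 38.8]), ([306, 120, 29, 24, 525], [321.0, 131.4]), ([61, 148, 2, 15, 19], [61.3, 154.3]), ([94, 211, 116, 30, 281], [151.0, 225.6]), ([439, 252, 45, 39, 811], [463.2, 274.6]), ([426, 293, 68, 20, 240], [458.8, 302.7]), ([523, 319, 117, 31, 332], [581.9, 333.4])]
319 37
[[180 183 180 179 181 182 182 182 181 179 178 179 179 177 179 181 179 180 184 183 180 183]
 [181 181 179 179 179 180 181 180 180 180 182 181 178 181 181 177 181 181 179 179 181 180]
 [176 168 171 171 171 168 166 169 169 168 167 167 166 166 168 166 165 167 166 167 167 166]
 [179 182 162  88  85 114 164 176 178 179 182 180 178 179 181 181 179 181 178 180 121  82]
 [172 172 170 173 172 172 173 169 170 172 168 172 171 172 170 171 174 173 177 173 177 175]
 [178 180 181 180 176 178 180 177 178 176 177 176 176 178 178 174 184 189 191 
[... 587 characters left out ...]
4 175 175 179 174 172 162 152 172 179 177 185 177 186 179 180]
 [176 173 172 174 173 174 177 173 173 172 173 173 171 172 173 172 180 183 183 185 185 184]
 [178 177 176 174 175 176 177 174 175 176 179 177 181 177 177 174 184 187 189 187 189 187]
 [178 175 176 175 178 178 176 177 176 175 177 178 176 174 177 175 184 187 185 185 189 185]
 [134 132 133 132 137 135 135 135 132 128 135 134 133 134 133 133 150 152 151 154 152 152]
 [ 85  88  88  91  93  90  93  95  91  99 103 105 106 106 106 106 105 106 106 105 104 106]
 [147 150 152 152 149 150 146 148 143 148 149 145 150 148 146 147 147 148 182 174 175 175]
 [151 146 148 148 147 146 144 145 147 145 148 145 147 148 149 147 144 142 173 177 175 176]]
```

```bash
python3 - <<'E'
from h import *
np.set_printoptions(precision=2,suppress=True,linewidth=220)
C=cal('wrist');s=env.state();p=np.array(s['ee_pos']);R=Ro.from_rotvec(s['tool_rot'])
X=plane(C,[(273.6,38.6),(376.1,38.8)],68.5);t=R.inv().apply(X-p);print(X,t,t.mean(0),'sep',np.linalg.norm(X[0]-X[1]))
print('tool y tilt world z',R.as_matrix()[2])
g=cv2.imread('pics/wa.png').max(2)
for r in range(16,60,2):print(r,''.join('#' if v<110 else '+' if v<160 else '.' for v in g[r,296:360]))
E
```

```text
[[ 499.39 -260.17   68.5 ]
 [ 560.87 -243.12   68.5 ]] [[108.16 -28.62  83.99]
 [108.05  35.19  83.92]] [108.11   3.28  83.95] sep 63.810385737757514
tool y tilt world z [ 0. -0. -1.]
16 ................................................................
18 ................................................................
20 ................................................................
22 ................................................................
24 ................................................................
26 .............................++.................................
28 .........................++++###+++.............................
30 ......................++++++++++###++.............+++...........
32 ......................++++++++++++##+++++++++++.++++++++++......
34 .....................+++++++++++++####++++++++++++++++++++++++++
36 .....................++++++++++++#####++++++++++++++++++++++++++
38 .....................+++++++##########++++++++++++++++++++++++++
40 .....................+++#############+++++++++++++++++++++++++++
42 ......................+##############+++++++++++++++++++++++++++
44 ......................++############+++++++++++++++++++++++++...
46 ........................++#######++++++++...+++.++++++..........
48 ............................+++.................................
50 ................................................................
52 ................................................................
54 ................................................................
56 ................................................................
58 ................................................................
```

jog_arm:
  plan:
    - {"dx":0.003,"dy":0.001,"dz":0,"rx":0,"ry":0,"rz":0,"gripper":-1}
    - {"dx":0.008,"dy":0.0008,"dz":0,"rx":0,"ry":0,"rz":0,"gripper":-1}
    - {"dx":0.0125,"dy":0.001,"dz":0.004,"rx":0,"ry":0,"rz":0,"gripper":-1}
    - {"dx":0.012,"dy":0,"dz":0.008,"rx":0,"ry":0,"rz":0,"gripper":-1}
    - {"dx":0.008,"dy":0,"dz":0.012,"rx":0,"ry":0,"rz":0,"gripper":-1}
    - {"dx":0.003,"dy":0,"dz":0.012,"rx":0,"ry":0,"rz":0,"gripper":-1}
    - {"dx":0,"dy":0,"dz":0.008,"rx":0,"ry":0,"rz":0,"gripper":-1}
    - {"dx":0,"dy":0,"dz":0.004,"rx":0,"ry":0,"rz":0,"gripper":-1}
    - {"dx":0,"dy":0,"dz":0,"rx":0,"ry":0,"rz":0,"gripper":-1}
    - {"dx":0,"dy":0,"dz":0,"rx":0,"ry":0,"rz":0,"gripper":-1}

```text
clock: 28.75
ee_pos: [546.2, -313.7, 104.4]
tool_rot: [-1.902, -2.498, -0.001]
wrist_force: [-0.3, 0.7, -3.8]
width: 0.322
gripper_force: 59.8
```

```bash
python3 - <<'E'
from h import *
np.set_printoptions(precision=2,suppress=True,linewidth=220)
st();C=cal('wrist');w=env.camera('wrist');cv2.imwrite('pics/wb.png',w[:,:,::-1]);g=w.max(2)
s=env.state();p=np.array(s['ee_pos']);R=Ro.from_rotvec(s['tool_rot'])
for r in range(104,160,2):print(r,''.join('#' if v<60 else '*' if v<95 else '+' if v<130 else '-' if v<160 else '.' for v in g[r,290:352]))
print(g[112:152:3,300:342:2])
# expected dowel tip px if aligned: tool (61.5,.5) at z 88 and 70
print(proj(C,[[*(p+R.apply([61.5,.5,0]))[:2],z] for z in(88,80,64)]))
E
```

```text
t 28.75 p [ 546.2 -313.7  104.4] psi 105.4 th 0.1 F [-0.3  0.7 -3.8] w 0.322 g 59.8 q [ 0.75  0.75 -0.46  1.6   0.39  0.89  0.42]
104 ..-...-....-.-.-..-.................-..-----.--......--.......
106 ---..........-..-....................-.---.----........-..-...
108 -...........-.-.--..-........-.......-.------.........--.-....
110 ..--........-..-..-...-......-......-.---..---.......-----....
112 ..-..........................-.-.....---------................
114 .-.-.........-.-......---------------------.--.......-...-....
116 .-..-......-....-...---++++++++++++++---------.......-...-....
118 ....-.-......-...---+++*****+++++++**+++------......--.-.--...
120 .-..-.-....-...---++++******+++++++*****++-----.....-.---..--.
122 -.-.-......-..--+++++++******+++++******+++----......--.-.....
124 .--..........--+++++++++***************+++++---........--..-..
126 .-.-........--++++++++++++***********++++++++---.....--.-.....
128 --.---......--++++++++++++++++***++++++++++++---....--.-.--...
130 .-..........--++++++++++++++++++++++++++++++++--....-......-..
132 ..-...-.....-+++++++++++++++
[... 1476 characters left out ...]
0 116 120 117 120 116 120 143 165 165]
 [160 154 108  96 118 116 120 116 119 114 123 122 119 117 121 121 117 120 148 169 165]
 [160 159 122  93  98 120 123 121 124 126 123 122 122 122 122 120 120 126 153 165 160]
 [162 161 144 111  94  94 115 119 118 120 118 118 123 120 117 116 119 143 164 163 162]
 [161 161 157 136 117  98  87  89  96 100 102 101  95  98  91 116 142 160 164 162 166]
 [162 159 160 160 149 127 119 101  93  88  88  93  98 109 130 156 159 159 161 161 164]
 [162 158 160 162 162 162 151 146 141 137 141 143 149 153 156 157 153 155 160 163 163]
 [162 159 159 160 157 162 164 162 163 165 160 160 161 158 154 156 157 155 159 165 163]]
[[320.59 125.15]
 [320.61 123.71]
 [320.64 121.17]]
```

jog_arm:
  plan:
    - {"dx":0.0023,"dy":0.0007,"dz":0.004,"rx":0,"ry":0,"rz":0,"gripper":-1}
    - {"dx":0,"dy":0,"dz":0.003,"rx":0,"ry":0,"rz":0,"gripper":-1}
    - {"dx":0,"dy":0,"dz":0,"rx":0,"ry":0,"rz":0,"gripper":-1}
    - {"dx":0,"dy":0,"dz":0,"rx":0,"ry":0,"rz":0,"gripper":-1}

```text
clock: 29.2
ee_pos: [545.8, -310.7, 97.0]
tool_rot: [-1.9, -2.497, -0.001]
wrist_force: [0.0, 0.4, -4.1]
width: 0.32
gripper_force: 59.8
```

```bash
cat > hole.py <<'E'
from h import *
np.set_printoptions(precision=2,suppress=True,linewidth=220)
st();C=cal('wrist');w=env.camera('wrist');g=w.max(2)
s=env.state();p=np.array(s['ee_pos']);R=Ro.from_rotvec(s['tool_rot'])
q=p+R.apply([46.4,2.8,0]) 
for r in range(110,156,2):print(r,''.join('#' if v<60 else '*' if v<95 else '+' if v<112 else '-' if v<145 else '.' for v in g[r,295:348]))
print(proj(C,[[*(p+R.apply([61.5,.5,0]))[:2],z] for z in(88,80,64)]))
# plunger-based residual in tool frame
D=np.array([(499.39+560.87)/2,(-260.17-243.12)/2,0]);t=R.inv().apply(D-p);print('plunger mid tool',t[:2],'want 61.5 .5')
E
python3 hole.py
```

```text
t 29.2 p [ 545.8 -310.7   97. ] psi 105.5 th 0.2 F [ 0.   0.4 -4.1] w 0.320 g 59.8 q [ 0.75  0.75 -0.45  1.61  0.4   0.87  0.41]
110 .....................................................
112 .....................................................
114 .....................--------........................
116 ................----++++++++++-----..................
118 .............---++**************++---................
120 ............---++*****************+---...............
122 ..........--+---+******************+---..............
124 .........--+---+********+++********+----.............
126 .........-++---+******+++++++*******+----............
128 ........--+++--+******+++++++******+------...........
130 ........-+++----+******++++++******+------...........
132 ........-+*++----+****************+------............
134 ........-+***------+************+--------............
136 ........--+**++------++++**+++-----------............
138 .........--+***+--------------------+---.............
140 ..........--++**++----------------+++--..............
142 ...........---++***+++----+--+++++----...............
144 .............----+++*******+***++---.................
146 ...............-----+++++++++----....................
148 ...................----------........................
150 .....................................................
152 .....................................................
154 .....................................................
[[320.5  126.93]
 [320.54 125.36]
 [320.61 122.61]]
plunger mid tool [60.91  0.62] want 61.5 .5
```

jog_arm:
  plan:
    - {"dx":0,"dy":0,"dz":0.002,"rx":0,"ry":0,"rz":0,"gripper":-1}
    - {"dx":0,"dy":0,"dz":0.0025,"rx":0,"ry":0,"rz":0,"gripper":-1}
    - {"dx":0,"dy":0,"dz":0.0025,"rx":0,"ry":0,"rz":0,"gripper":-1}
    - {"dx":0,"dy":0,"dz":0.0025,"rx":0,"ry":0,"rz":0,"gripper":-1}
    - {"dx":0,"dy":0,"dz":0.0025,"rx":0,"ry":0,"rz":0,"gripper":-1}
    - {"dx":0,"dy":0,"dz":0,"rx":0,"ry":0,"rz":0,"gripper":-1}

```text
clock: 29.85
ee_pos: [545.5, -310.5, 84.6]
tool_rot: [-1.9, -2.497, -0.001]
wrist_force: [-1.1, 0.6, -4.9]
width: 0.317
gripper_force: 59.8
```

```bash
python3 hole.py
```

```text
t 29.85 p [ 545.5 -310.5   84.6] psi 105.5 th 0.2 F [-1.1  0.6 -4.9] w 0.317 g 59.8 q [ 0.74  0.77 -0.45  1.62  0.41  0.85  0.4 ]
110 .....................................................
112 .....................................................
114 .....................--------........................
116 ................------++*+++++----.-.................
118 .............-----++************+----................
120 ............--++--+***************+---...............
122 ..........---+--+*******************----.............
124 .........--+---++*******************+---.............
126 ........--++---+********+++++********+---............
128 ........-++++--+*****+--------+******+----...........
130 ........-+*+---******---------+******+----...........
132 ........-+*++--+*****---------+*****++----...........
134 ........-++*+---+****+--------******+-++-............
136 ........--+**++--+******++*********+-+---............
138 .........--+***+---+************++------.............
140 ..........-+++***++--++++++++++-+-+++--..............
142 ...........---++***+++++--+-+++++++---...............
144 ............----++*************+++--.................
146 ...............------++*+**+++---....................
148 ..................-----------........................
150 .....................................................
152 .....................................................
154 .....................................................
[[320.52 129.67]
 [320.57 127.86]
 [320.66 124.72]]
plunger mid tool [60.66  0.87] want 61.5 .5
```

jog_arm:
  plan:
    - {"dx":0,"dy":0,"dz":0.0025,"rx":0,"ry":0,"rz":0,"gripper":-1}
    - {"dx":0,"dy":0,"dz":0.0025,"rx":0,"ry":0,"rz":0,"gripper":-1}
    - {"dx":0,"dy":0,"dz":0.0025,"rx":0,"ry":0,"rz":0,"gripper":-1}
    - {"dx":0,"dy":0,"dz":0.002,"rx":0,"ry":0,"rz":0,"gripper":-1}
    - {"dx":0,"dy":0,"dz":0.002,"rx":0,"ry":0,"rz":0,"gripper":-1}
    - {"dx":0,"dy":0,"dz":0.0015,"rx":0,"ry":0,"rz":0,"gripper":-1}
    - {"dx":0,"dy":0,"dz":0,"rx":0,"ry":0,"rz":0,"gripper":-1}

```text
clock: 30.6
ee_pos: [545.8, -310.6, 73.0]
tool_rot: [-1.9, -2.498, -0.0]
wrist_force: [-3.8, 1.6, 3.9]
width: 0.321
gripper_force: 60.8
```

jog_arm:
  plan:
    - {"dx":0,"dy":0,"dz":0.0015,"rx":0,"ry":0,"rz":0,"gripper":-1}
    - {"dx":0,"dy":0,"dz":0.0015,"rx":0,"ry":0,"rz":0,"gripper":-1}
    - {"dx":0,"dy":0,"dz":0.001,"rx":0,"ry":0,"rz":0,"gripper":-1}
    - {"dx":0,"dy":0,"dz":0,"rx":0,"ry":0,"rz":0,"gripper":-1}
    - {"dx":0,"dy":0,"dz":0,"rx":0,"ry":0,"rz":0,"gripper":-1}

```text
clock: 31.1
ee_pos: [545.8, -310.6, 69.8]
tool_rot: [-1.901, -2.498, -0.0]
wrist_force: [-5.9, 1.3, 9.7]
width: 0.317
gripper_force: 61.6
```

jog_arm:
  plan:
    - {"dx":0,"dy":0,"dz":0.001,"rx":0,"ry":0,"rz":0,"gripper":-1}
    - {"dx":0,"dy":0,"dz":0.001,"rx":0,"ry":0,"rz":0,"gripper":-1}
    - {"dx":0,"dy":0,"dz":0,"rx":0,"ry":0,"rz":0,"gripper":-1}
    - {"dx":0,"dy":0,"dz":0,"rx":0,"ry":0,"rz":0,"gripper":-1}

```text
clock: 31.5
ee_pos: [545.8, -310.6, 69.7]
tool_rot: [-1.901, -2.498, 0.001]
wrist_force: [-9.3, 2.9, 18.8]
width: 0.316
gripper_force: 62.8
```

jog_arm:
  plan:
    - {"dx":0,"dy":-0.0007,"dz":0.0005,"rx":0,"ry":0,"rz":0,"gripper":-1}
    - {"dx":0,"dy":-0.0005,"dz":0.0005,"rx":0,"ry":0,"rz":0,"gripper":-1}
    - {"dx":0,"dy":0,"dz":0,"rx":0,"ry":0,"rz":0,"gripper":-1}
    - {"dx":0,"dy":0,"dz":0,"rx":0,"ry":0,"rz":0,"gripper":-1}

```text
clock: 31.9
ee_pos: [545.8, -310.6, 69.7]
tool_rot: [-1.902, -2.5, -0.001]
wrist_force: [-7.5, 3.4, 21.4]
width: 0.318
gripper_force: 63.3
```

```bash
python3 - <<'E'
from h import *
st();print(env.state()['wrist_torque'],Ro.from_rotvec(env.state()['tool_rot']).as_matrix()[2].round(4))
a=env.camera('scene');b=env.camera('top')
cv2.imwrite('pics/f.png',np.hstack([cv2.resize(a[140:220,345:435],(450,400),interpolation=cv2.INTER_CUBIC),cv2.resize(b[180:300,180:285],(350,400))])[:,:,::-1])
E
```

```text
t 31.9 p [ 545.8 -310.6   69.7] psi 105.5 th 0.0 F [-7.5  3.4 21.4] w 0.318 g 63.3 q [ 0.74  0.78 -0.44  1.63  0.42  0.82  0.39]
[0.75195158 1.52615272 0.04535144] [ 6.e-04  4.e-04 -1.e+00]
```

View pics/f.png

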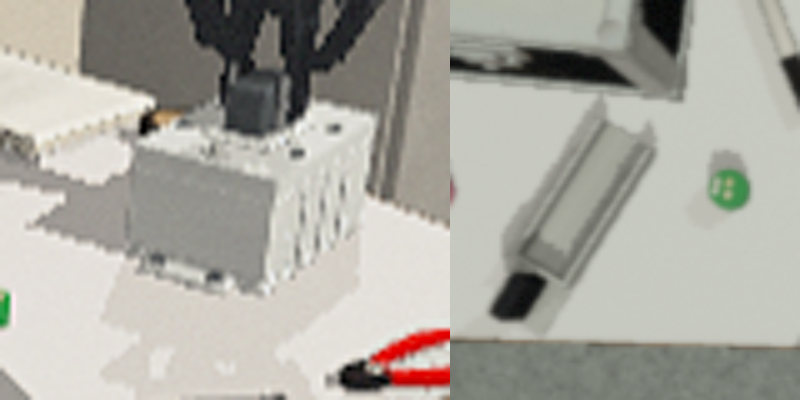

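The crop shows no gap round the closed halves. The height has stalled at the shut value (69.7) with about 26 N on the cover, against 12 N from the springs. The tray lies empty and flat, so I'm handing it in.

```bash
python3 -c "
from cell import env
print(env.finish_job())"
```

```text
the job is handed in; nothing more can be done
None
```

I handed the job in at about 32 s: the three pucks are in the pocket, the empty tray is flat on the desk, and the upper half is held shut against the springs. One slip on the way: my first grip on the tray was too high, so it slid about 25 mm towards the desk edge with the pucks in it before I gripped it again lower.

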